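# Check the flattening rolls with the red gap gauge and hang it up

## Task

Check that the flattening rolls still stand open: pick up the gap gauge with the red grip and slide its flat blade straight in between the two rolls, about midway along them, until the front end of the red grip comes up against the upper roll, and hold it there for a full second. Then draw it out and hang it by its eye on the empty hook of the blue tool rack, blade down and at rest. Leave the blue gauge, the hammer and the copper and brass scrap lying where they are.

Things in the scene. Friction and masses are not known exactly. Their poses are not given: they have to be found in the camera images.
- gauge_red: Loose gap gauge, 0.3 kg, lying flat: steel blade 190 long (x), 36 wide (y), 6 thick. Origin: centre of its underside, near the centre of mass; +x to the blade's tip (x = +95), z up. On top a red grip block, x = -55 to +15, 30 wide, 14 tall (its top 20 above the underside), to be gripped across its width; in front of it 80 of bare blade, behind it the hanging eye, a 21 mm through hole at x = -77
- gauge_tip (a point): middle of the tip end of the red gauge's blade, at half thickness; axes as gauge_red
- gauge_shoulder (a point): point in the red gauge's blade, mid-width, at half thickness (3 mm above the underside), straight below the front face of the red grip, which is its shoulder; axes as gauge_red
- gauge_eye (a point): centre of the hanging eye of the red gauge, at half thickness; axes as gauge_red, the hole's axis is z
- mill: Fixed green flattening mill, chute behind. Origin: underside, below the rolls' middle; +x the feed direction (in-feed to chute), y along the rolls. Two fixed steel rolls, 50 diameter, 214 long, one above the other. Side frames begin 107 to each side of the middle, 92 deep, 208 high; knobs on them 242 high. Tie rods along y: x = -50, 56 high; x = +36, 203 high. Crank and gears at the +y end
- nip (a point): middle of the gap between the rolls, 125 mm above the bench; the gap is 9 mm high (lower roll's top 4.5 mm below this point, upper roll's underside 4.5 mm above); axes as mill. With the gauge home, the front of its red grip touches the upper roll and gauge_shoulder is about 21 mm before this point (x = -21 mm)
- rack: Fixed blue tool rack: upright steel panel 270 wide (y), 260 mm high, with two hooks on its front, which looks along -x. Origin: on the bench below the middle of the panel's front face. Hook at y = +75 mm carries yellow-handled snips (part of the rack, about 65 wide); hook at y = -65 mm is empty
- hook (a point): the bend of the empty hook, on the rod's centre line, 215 mm above the bench; axes as rack. The rod is 8 mm thick; from the panel it runs 55 mm level to this bend (along -x), then turns 45 degrees upward for 35 mm to its free end
- hook_tip (a point): free end of the empty hook, on the rod's centre line, 25 mm farther out (-x) and 25 mm higher than the bend; the rounded end stands 4 mm past it; axes as rack
- gauge_blue: bystander: gauge with blue grip, like the red one but 12 mm thick (26 mm high at the grip); too thick for the gap. Origin and axes as the red one
- copper_handle: bystander: bent copper handle offcut, 142 by 73, 12 high; origin underside, mid-length
- copper_handle_b: bystander: bent copper handle offcut, 122 by 73, 12 high; origin underside, mid-length
- brass_spout: bystander: bent brass spout, about 135 by 75, 24 high; origin underside, near the middle
- tray_rim: bystander: cracked copper tray rim, an open hoop 180 mm across of 9 mm bar; origin underside, hoop centre
- hammer: bystander: iron hand hammer lying, 260 long, 110 over the head, 48 high; origin underside; the head is 75 mm along +x, the wooden handle runs to -x
Not all that is in view belongs to the job. Leave any green look-alike of the gauge_red alone.

How it is judged:
By the outcome, as a careful person would: the job done as asked, in the order asked, and still so for the second after the job is handed in, with the robot touching nothing.
It also fails if it takes over 64 s, if anything falls off the work surface, if the arm or the gripper's body presses on something with over 40 N, if the wrist force passes 120 N, or if a joint passes its speed limit or range.

## Robot

A 7-joint arm with a two-finger parallel gripper is mounted at the origin on the work surface. World frame = base frame: x ahead of the robot, y to its left, z up, the work surface at z = 0. Lengths are in m, angles in rad, forces in N, time in s.
With the tool pointing down it reaches from about 0.4 to 0.925 m from the base axis. Payload 5.6 kg.
Tool frame: the origin (TCP) lies at the very end of the fingers, on their centre line; the grasp point (between the pads) lies 19 mm behind it; y points along the fingers, x is the direction in which the jaws open and shut, and the axes are right-handed (so a half turn about y gives the same grasp; the last joint's range is limited). The gripper opens to 85 mm and grips with 20 to 120 N. Pads are 22 mm wide; open, the fingers measure 114 mm over their backs; the gripper's body (76 mm by 85 mm) begins 54 mm behind the grasp point. The pads swing forward as they close: fully open they stand 13 mm farther back than shut.
Start: joints at [1.156, 0.468, -0.012, 1.603, 0.006, 1.071, -0.056], TCP at [0.236, -0.606, 0.231] pointing down, gripper open.
Joint ranges: [-2.53, 2.53], [-0.31, 2.02], [-1.57, 1.55], [0.28, 2.44], [-1.29, 4.43], [0.15, 1.84], [-2.92, 2.92]. Speed limits (rad/s): [2.57, 2.57, 3.14, 3.14, 3.14, 3.14, 3.14].

## Interface

Orientations are given as a 3x3 rotation matrix whose columns are the frame's x, y, z axes.
In Python, from bench import arm, vision, close_job gives the robot as it stands.
- The arm moves only by the tool apply_moves, never from a script. Its argument "moves" is a list that holds one entry, the list of rows, each a list of 5 numbers: the closure, from 0 (fully open) to 1 (shut), then the shift along the world's x, y, z in mm, then the turn about the world's z in rad. In form: [[[gripper, tx, ty, tz, yaw], ...]]. A call has 1 to 12 rows; each row shifts and turns the commanded pose from where the row before left it; what a row does not reach is not made up. A row lasts 1/10 s, in which the tool goes at most 50 mm and 8.59 degrees, less where a joint would pass 70% of its speed; a pose out of reach is approached as far as the arm can. A call is refused whole if a number of a shift passes 50 or a number of a turn 0.15, either way. A call with a gripper value outside its range is refused whole. The fingers move at their own pace and stop on an object; "grip_force" is the grip in N (left out, the last holds). Time passes only in rows, so rows that do not move let the fingers close. It gives the time, the measured TCP pose, the force and the opening at its end, in the units of the state.
- arm.get_obs(): the state, without advancing time (a new reading comes with each control period).
- vision.camera(name): name is "scene" or "top" or "wrist"; returns a dict with "image" (384x512x3 uint8, blue, green, red), "depth" (384x512 float32, m along the optical axis (not along the pixel's ray), 0 where there is no reading), "mtx" (3x3 intrinsics, pixels), "R" (3x3) and "t" (3): a world point X has camera coordinates R X + t. Camera axes: x right, y down, z forward; pixel columns grow to the right and rows downward; lengths in m; the calibration is good to about 2 mm. A picture is of the moment at which its call begins.
- close_job(): hands the job in, once; it reports no verdict.
The state is a dict: "time": time; "joint_positions": joint angles; "dq": joint speeds; "tau": joint torques, N m; "eef_pos": TCP position; "tcp_rot": TCP orientation; "ft_force": force on the tool from outside, world axes, zero at the start; "wrist_torque": the same for the moment, N m; "finger_gap": finger opening in m.
Only numpy, scipy, OpenCV 4.12 (cv2) and the standard library are available. Lean on these libraries where they do the work, as an engineer would, in place of code of your own. Each camera call takes 0.05 s, during which the arm holds its last target.

## Working session

There is one attempt and no reset: what is moved stays moved. The work goes in short steps, Python scripts to look and compute and a tool call to move; the robot and the scene stay as the last step left them, time stands still between calls to the robot, and variables do not carry over. Pictures are saved under pics/ and viewed, and the job is handed in when it is done.

Besides the shell and the picture viewer there is one more tool, called after "Call:" by a JSON object that holds its "name" and its "arguments". apply_moves: Moves the arm, as the interface text tells. Its arguments: {"type":"object","properties":{"moves":{"type":"array","items":{"type":"array","items":{"type":"array","items":{"type":"number"}}}},"grip_force":{"type":"number"}},"required":["moves"]}

```bash
mkdir -p pics; ls; cat > h.py <<'E'
import numpy as np, cv2
from bench import arm, vision, close_job
def snap(n,fn,s=1):
    c=vision.camera(n); np.savez(''+fn+'.npz',**c)
    cv2.imwrite('pics/'+fn+'.png',cv2.resize(c['image'],None,fx=s,fy=s)); return c
def load(fn): return dict(np.load(''+fn+'.npz'))
def ray(c,u,v):
    d=c['R'].T@(np.linalg.inv(c['mtx'])@np.array([u,v,1.])); o=-c['R'].T@c['t']; return o,d
def plane(c,u,v,z):
    o,d=ray(c,u,v); return o+d*(z-o[2])/d[2]
def cloud(c):
    h,w=c['depth'].shape; u,v=np.meshgrid(np.arange(w),np.arange(h)); Z=c['depth']
    P=np.stack([u,v,np.ones_like(u)],-1)@np.linalg.inv(c['mtx']).T*Z[...,None]
    return (P-c['t'])@c['R']
def proj(c,X):
    p=c['mtx']@(c['R']@np.array(X)+c['t']); return p[:2]/p[2]
E
python3 - <<'E'
from h import *
o=arm.get_obs(); print({k:np.round(v,3) for k,v in o.items()})
for n in ['scene','top','wrist']:
    c=snap(n,n+'0',1.5); print(n,-c['R'].T@c['t'],c['R'][2])
E
```

```text
pics
{'time': np.float64(0.0), 'joint_positions': array([ 1.156,  0.468, -0.012,  1.604,  0.006,  1.071, -0.056]), 'dq': array([ 0.001,  0.   ,  0.001,  0.001,  0.001, -0.001,  0.002]), 'tau': array([-0.0000e+00, -5.3238e+01,  2.2000e-02, -2.5130e+01,  1.1000e-02,
        8.0000e-03, -0.0000e+00]), 'eef_pos': array([ 0.236, -0.605,  0.23 ]), 'tcp_rot': array([[ 0.363, -0.001,  0.932],
       [-0.932,  0.002,  0.363],
       [-0.002, -1.   , -0.   ]]), 'ft_force': array([-0.622, -0.407, -0.231]), 'wrist_torque': array([-0.013, -0.027, -0.002]), 'finger_gap': np.float64(0.085)}
scene [1.0679545  0.31024998 1.12845829] [-0.48209935 -0.21213522 -0.85004639]
top [0.30571042 0.0663564  1.51209565] [ 0.15311431 -0.00234017 -0.98820571]
wrist [ 0.30827762 -0.57631048  0.3721886 ] [-0.28796053 -0.10933335 -0.95138055]
```

View pics/scene0.png

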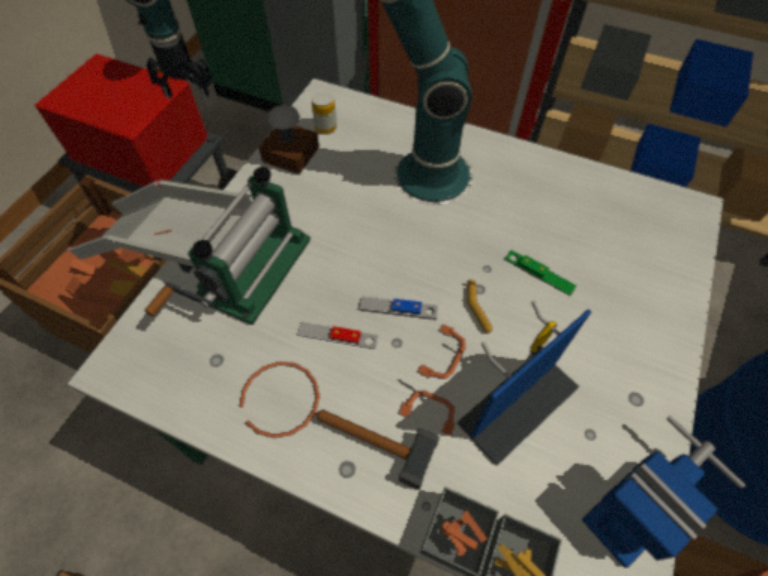

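View pics/top0.png

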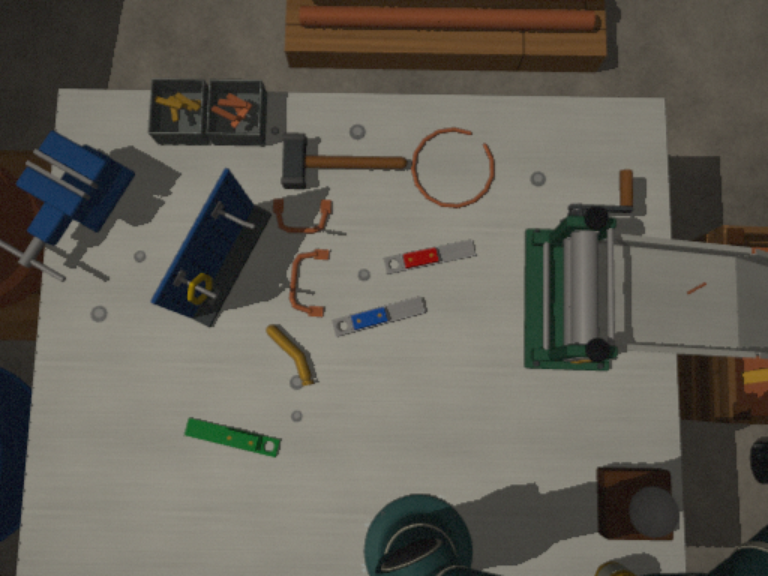

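View pics/wrist0.png

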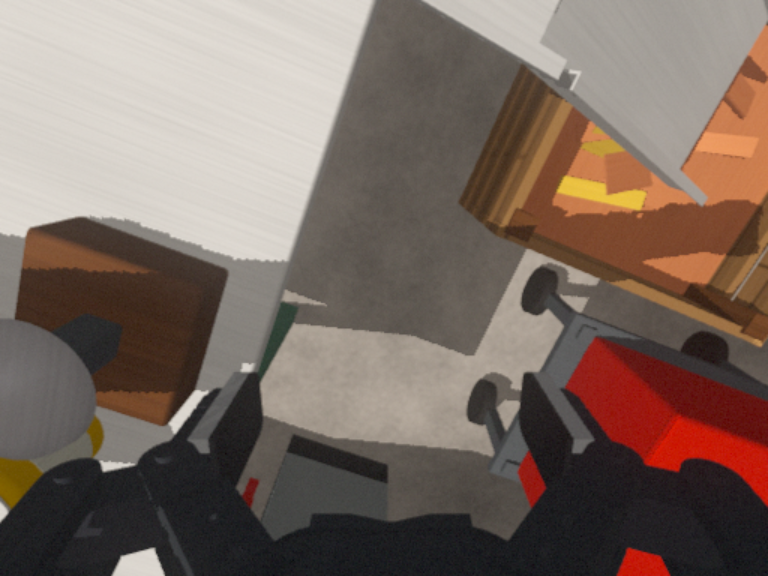

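Candidates (in 1.5× top-view pixels): the red grip at (421,258), the blue gauge at (370,318), and the green look-alike at (233,437). Only the first has a red grip on a steel blade. Next I'll measure it, the mill and the rack.

```bash
python3 - <<'E'
from h import *
for n in ['top','scene']:
    c=load(n+'0'); im=c['image']; hsv=cv2.cvtColor(im,cv2.COLOR_BGR2HSV)
    P=cloud(c)
    m=(((hsv[...,0]<5)|(hsv[...,0]>174))&(hsv[...,1]>190)&(hsv[...,2]>90)).astype(np.uint8)
    k,l,s,ce=cv2.connectedComponentsWithStats(m)
    for i in range(1,k):
        X=plane(c,*ce[i],0.02)
        if s[i,4]>60 and .3<X[0]<.9 and abs(X[1])<.4:
            r=cv2.minAreaRect(np.argwhere(l==i)[:,::-1].astype(np.float32))
            b=[plane(c,*p,0.02)[:2] for p in cv2.boxPoints(r)]
            print(n,'red',ce[i],s[i,4],X,np.round(b,4).tolist(),'depthz',np.median(P[l==i],0))
    # gauge blade: bright grey at height 3..12mm
    b=plane(c,*ce[1],0)
im=load('top0')['image']; sc=load('scene0')['image']
a=cv2.resize(im[140:240,220:330],None,fx=5,fy=5); cv2.imwrite('pics/crop_g.png',a)
a=cv2.resize(im[90:260,340:460],None,fx=4,fy=4)[:600]; cv2.imwrite('pics/crop_mill.png',cv2.resize(im[140:255,340:450],None,fx=5,fy=5))
cv2.imwrite('pics/crop_rack.png',cv2.resize(im[105:225,95:215],None,fx=5,fy=5))
cv2.imwrite('pics/crop_rack_s.png',cv2.resize(sc[195:315,290:410],None,fx=5,fy=5))
E
```

```text
top red [280.15060241 171.53614458] 166 [5.85369702e-01 7.64332613e-05 2.00000000e-02] [[0.5914, 0.0357], [0.6057, -0.0299], [0.5797, -0.0352], [0.5654, 0.0303]] depthz [5.84561556e-01 4.94513727e-04 1.99215741e-02]
scene red [230.01801802 222.83783784] 111 [0.5879901  0.00249483 0.02      ] [[0.6075, -0.029], [0.5809, -0.037], [0.5673, 0.0303], [0.5939, 0.0375]] depthz [0.58816344 0.00272287 0.01877421]
```

View pics/crop_g.png

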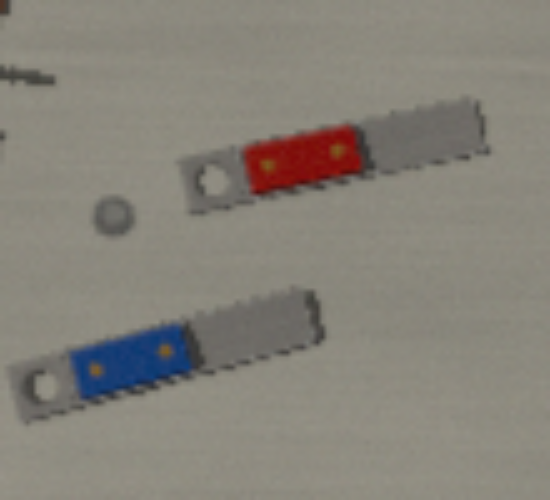

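View pics/crop_mill.png

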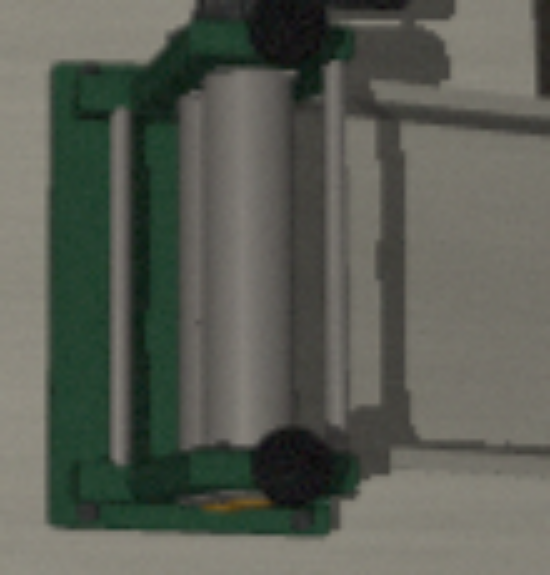

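View pics/crop_rack.png

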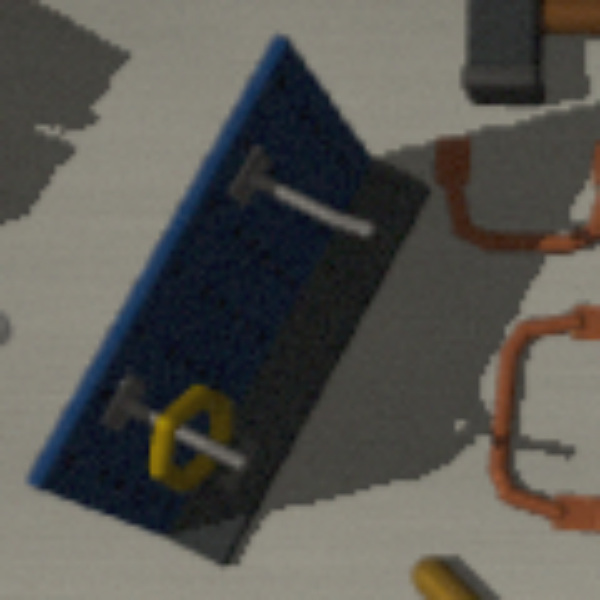

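View pics/crop_rack_s.png

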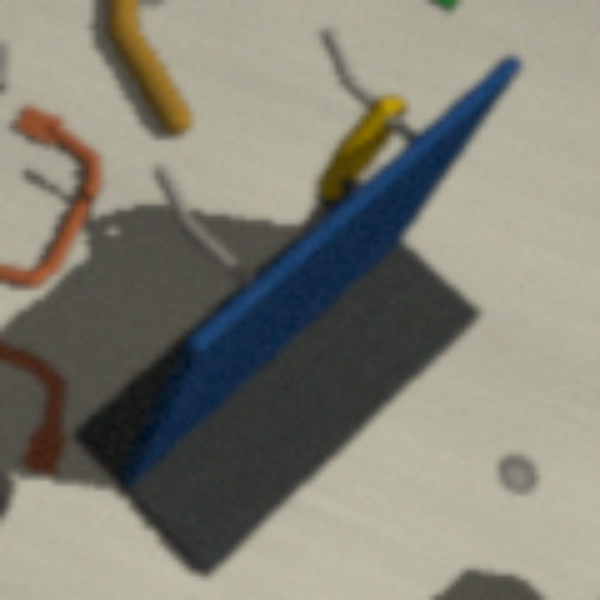

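```bash
cat > m.py <<'E'
from h import *
c=load('top0'); s=load('scene0'); P=cloud(c); S=cloud(s)
# blade/gauge long axis
def tri(c1,p1,c2,p2):
    o1,d1=ray(c1,*p1);o2,d2=ray(c2,*p2); A=np.stack([d1,-d2],1); t=np.linalg.lstsq(A,o2-o1,rcond=None)[0]
    a=o1+d1*t[0];b=o2+d2*t[1]; return (a+b)/2,np.linalg.norm(a-b)
print('hook tip',tri(c,(169,151),s,(321.6,229)))
# hook bits from depth
for nm,Q,cc in (('top',P,c),('scene',S,s)):
    m=(Q[...,2]>.205)&(Q[...,2]<.25)&(Q[...,0]>.5)&(Q[...,0]<.8)&(Q[...,1]>.15)&(Q[...,1]<.5)
    hsv=cv2.cvtColor(cc['image'],cv2.COLOR_BGR2HSV); g=m&(hsv[...,1]<60)
    k,l,st,ce=cv2.connectedComponentsWithStats(g.astype(np.uint8))
    for i in range(1,k):
        if st[i,4]>5:
            q=Q[l==i]; print(nm,'hookpart',st[i,4],ce[i]); o=np.argsort(q[:,1]); print(np.round(q[o][::max(1,len(o)//8)],4).tolist())
# panel top edge
    b=(hsv[...,0]>100)&(hsv[...,0]<125)&(hsv[...,1]>120)&(Q[...,2]>.253)&(Q[...,2]<.268)&(Q[...,0]>.4)&(Q[...,0]<.85)&(Q[...,1]>.2)&(Q[...,1]<.6)
    q=Q[b].astype(np.float32); vx,vy,x0,y0=cv2.fitLine(q[:,:2],cv2.DIST_HUBER,0,.01,.01).ravel(); 
    tt=(q[:,:2]-[x0,y0])@[vx,vy]
    print(nm,'paneltop',len(q),[vx,vy],[x0,y0],tt.min(),tt.max(),[x0+vx*(tt.min()+tt.max())/2,y0+vy*(tt.min()+tt.max())/2], 'ang',np.arctan2(vy,vx))
# mill: upper roll crest
    m=(Q[...,2]>.165)&(Q[...,2]<.185)&(Q[...,0]>.35)&(Q[...,0]<.75)&(Q[...,1]<-.1)&(Q[...,1]>-.45)&(hsv[...,1]<60)
    q=Q[m].astype(np.float32); q=q[np.abs(q[:,1]-np.median(q[:,1]))<.04]
    # fit cylinder radius 25 axis z=.1545
    from scipy.optimize import least_squares
    def f(p):
        d=(q[:,1]-p[0]-p[1]*(q[:,0]-.57)); return np.hypot(d/np.sqrt(1+p[1]**2),q[:,2]-.1545)-.025
    r=least_squares(f,[np.median(q[:,1]),0],loss='huber',f_scale=.002); print(nm,'roll n',len(q),r.x,'rms',np.sqrt(np.mean(f(r.x)**2)),'x range',np.percentile(q[:,0],[0.5,50,99.5]))
E
python3 m.py
```

```text
hook tip (array([0.59549083, 0.30676925, 0.23858826]), np.float64(0.0012615075310574901))
top hookpart 125 [152.384 143.4  ]
[[0.5948, 0.3055, 0.2421], [0.6018, 0.3204, 0.2348], [0.6069, 0.3359, 0.2119], [0.6187, 0.3483, 0.22], [0.6217, 0.3597, 0.2182], [0.6245, 0.3708, 0.2175], [0.6256, 0.3746, 0.213], [0.627, 0.3787, 0.2071], [0.6178, 0.383, 0.2101]]
top hookpart 42 [120.0952381  183.92857143]
[[0.5007, 0.4217, 0.2145], [0.5169, 0.4316, 0.2305], [0.5051, 0.434, 0.2194], [0.5171, 0.4347, 0.2288], [0.509, 0.4363, 0.2119], [0.5056, 0.4376, 0.2162], [0.5048, 0.4389, 0.2208], [0.5001, 0.4403, 0.2338], [0.5002, 0.4432, 0.2329]]
top paneltop 333 [np.float32(0.89641577), np.float32(-0.44321418)] [np.float32(0.6008241), np.float32(0.39838985)] -0.16182189 0.10288235 [np.float32(0.574407), np.float32(0.41145128)] ang -0.45918113
top roll n 1260 [-0.30082541 -0.01396861] rms 0.0027553776569034256 x range [0.37640016 0.51101986 0.65116353]
scene hookpart 6 [370.83333333 221.83333333]
[[0.5004, 0.4264, 0.2132], [0.5023, 0.4299, 0.2129], [0.5019, 0.4324, 0.2142], [0.501, 0.4335, 0.2198], [0.5021, 0.4339, 0.2092], [0.5016, 0.4349, 0.2156]]
scene hookpart 81 [329.83950617 240.2962963 ]
[[0.5956, 0.3058, 0.2379], [0.5944, 0.3145, 0.2364], [0.6036, 0.323, 0.2221], [0.6063, 0.3301, 0.2202], [0.6133, 0.3392, 0.2154], [0.6138, 0.3478, 0.2175], [0.6213, 0.3567, 0.2135], [0.6228, 0.3651, 0.2177], [0.6245, 0.3746, 0.2164]]
scene paneltop 315 [np.float32(0.8979471), np.float32(-0.44010344)] [np.float32(0.58822846), np.float32(0.40797725)] -0.14429593 0.11975708 [np.float32(0.57721114), np.float32(0.41337708)] ang -0.45571387
scene roll n 670 [-0.30074699 -0.0124259 ] rms 0.003099178788880121 x range [0.39563437 0.51681119 0.65050049]
```

Call:
{"name": "apply_moves", "arguments": {"moves": [[[0, 0, 0, 40, 0], [0, 0, 0, 40, 0], [0, 10, 10, 40, 0.05], [0, 20, 30, 20, 0.1], [0, 20, 35, 0, 0.1], [0, 20, 35, 0, 0.1], [0, 20, 35, 0, 0.1], [0, 20, 35, 0, 0.1], [0, 20, 35, 0, 0.1], [0, 20, 35, 0, 0.1], [0, 20, 35, 0, 0.1], [0, 20, 35, 0, 0.1]]]}}

```text
time: 1.35
eef_pos: [0.4265, -0.284, 0.3712]
tcp_rot: [[0.97, -0.0, 0.243], [-0.243, -0.0, 0.97], [-0.0, -1.0, -0.0]]
ft_force: [0.4, 0.8, -0.3]
finger_gap: 0.0855
```

```bash
cat > mm.py <<'E'
from h import *
c=load('top0'); s=load('scene0')
for v in (154,229): print('roll end top',plane(c,389.6,v,.1795))
for nm,cc in (('top',c),('scene',s)):
    Q=cloud(cc); hsv=cv2.cvtColor(cc['image'],cv2.COLOR_BGR2HSV)
    g=(hsv[...,0]>60)&(hsv[...,0]<95)&(hsv[...,1]>90)&(Q[...,0]>.35)&(Q[...,0]<.75)&(Q[...,1]<-.15)&(Q[...,1]>-.45)
    for lo,hi in ((.003,.05),(.195,.215)):
        q=Q[g&(Q[...,2]>lo)&(Q[...,2]<hi)]; 
        if len(q)>20: print(nm,lo,len(q),np.percentile(q[:,0],[1,99]),np.percentile(q[:,1],[1,99]), 'gap', sorted(np.round(q[:,0],3))[::max(1,len(q)//12)])
    k=(Q[...,2]>.225)&(Q[...,2]<.25)&(Q[...,1]<-.15)&(Q[...,1]>-.45)&(Q[...,0]>.35)&(Q[...,0]<.75)
    kk,l,st,ce=cv2.connectedComponentsWithStats(k.astype(np.uint8))
    for i in range(1,kk):
        if st[i,4]>10: q=Q[l==i]; print(nm,'knob',st[i,4],(q.min(0)+q.max(0))/2)
E
python3 mm.py
```

```text
roll end top [ 0.60970829 -0.29774396  0.1795    ]
roll end top [ 0.40073982 -0.29215002  0.1795    ]
top 0.003 1571 [0.36254554 0.64081989] [-0.37191275 -0.21507357] gap [np.float64(0.361), np.float64(0.369), np.float64(0.398), np.float64(0.424), np.float64(0.445), np.float64(0.466), np.float64(0.488), np.float64(0.512), np.float64(0.534), np.float64(0.557), np.float64(0.579), np.float64(0.601), np.float64(0.644)]
top 0.195 229 [0.37642001 0.63134856] [-0.34457598 -0.25186683] gap [np.float64(0.376), np.float64(0.378), np.float64(0.383), np.float64(0.385), np.float64(0.388), np.float64(0.391), np.float64(0.396), np.float64(0.614), np.float64(0.617), np.float64(0.62), np.float64(0.623), np.float64(0.627), np.float64(0.632)]
top knob 199 [ 0.6221344  -0.30345611  0.2400133 ]
top knob 210 [ 0.38766639 -0.29775515  0.2413127 ]
scene 0.003 1184 [0.38073908 0.64835767] [-0.32718059 -0.21397369] gap [np.float64(0.366), np.float64(0.403), np.float64(0.427), np.float64(0.45), np.float64(0.472), np.float64(0.495), np.float64(0.517), np.float64(0.537), np.float64(0.558), np.float64(0.579), np.float64(0.621), np.float64(0.636), np.float64(0.649)]
scene 0.195 163 [0.38255269 0.633807  ] [-0.33656383 -0.25310837] gap [np.float64(0.381), np.float64(0.387), np.float64(0.39), np.float64(0.393), np.float64(0.395), np.float64(0.397), np.float64(0.398), np.float64(0.621), np.float64(0.625), np.float64(0.628), np.float64(0.63), np.float64(0.631), np.float64(0.633)]
scene knob 106 [ 0.38557749 -0.29669314  0.23654092]
scene knob 133 [ 0.62095588 -0.29985196  0.2368732 ]
```

Call:
{"name": "apply_moves", "arguments": {"moves": [[[0, 20, 35, 0, 0.06], [0, 20, 35, 0, 0.06], [0, 20, 35, 0, 0.06], [0, 20, 35, 0, 0.06], [0, 20, 35, -20, 0.06], [0, 20, 35, -40, 0.06], [0, 20, 35, -40, 0.06], [0, 20, 40, -40, 0.04], [0, 0, 0, -30, 0], [0, 0, 0, 0, 0]]]}}

```text
time: 2.35
eef_pos: [0.5751, -0.0148, 0.213]
tcp_rot: [[0.977, -0.009, -0.212], [0.212, 0.001, 0.977], [-0.009, -1.0, 0.003]]
ft_force: [0.6, -0.8, 0.4]
finger_gap: 0.0853
```

```bash
python3 - <<'E'
from h import *
o=arm.get_obs(); print(o['eef_pos'],o['tcp_rot'])
c=snap('wrist','w1',1.5)
hsv=cv2.cvtColor(c['image'],cv2.COLOR_BGR2HSV); Q=cloud(c)
m=(((hsv[...,0]<5)|(hsv[...,0]>174))&(hsv[...,1]>190)&(hsv[...,2]>90)&(Q[...,2]>.015)&(Q[...,2]<.03)).astype(np.uint8)
k,l,s,ce=cv2.connectedComponentsWithStats(m)
for i in range(1,k):
    if s[i,4]>200:
        r=cv2.minAreaRect(np.argwhere(l==i)[:,::-1].astype(np.float32))
        b=np.array([plane(c,*p,0.02)[:2] for p in cv2.boxPoints(r)])
        print(s[i,4],plane(c,*ce[i],.02),np.median(Q[l==i],0),b.mean(0),b.tolist())
        print('sides',[np.linalg.norm(b[j]-b[(j+1)%4]) for j in range(4)])
E
```

```text
[ 0.57514508 -0.01476678  0.21300881] [[ 9.77300155e-01 -9.05214319e-03 -2.11665930e-01]
 [ 2.11682067e-01  8.52415828e-04  9.77338209e-01]
 [-8.66657803e-03 -9.99958665e-01  2.74924251e-03]]
1331 [0.58241781 0.00335555 0.02      ] [0.58253568 0.00328524 0.01897539] [0.58292949 0.00184904] [[0.5618783862405653, 0.03188137642898079], [0.588756617435229, 0.037757887414644316], [0.6048128482982895, -0.027971433366598006], [0.5762700997979805, -0.03427165078900414]]
sides [np.float64(0.027513136744442956), np.float64(0.06766199937846466), np.float64(0.02922980040167026), np.float64(0.06770040198715326)]
```

View pics/w1.png

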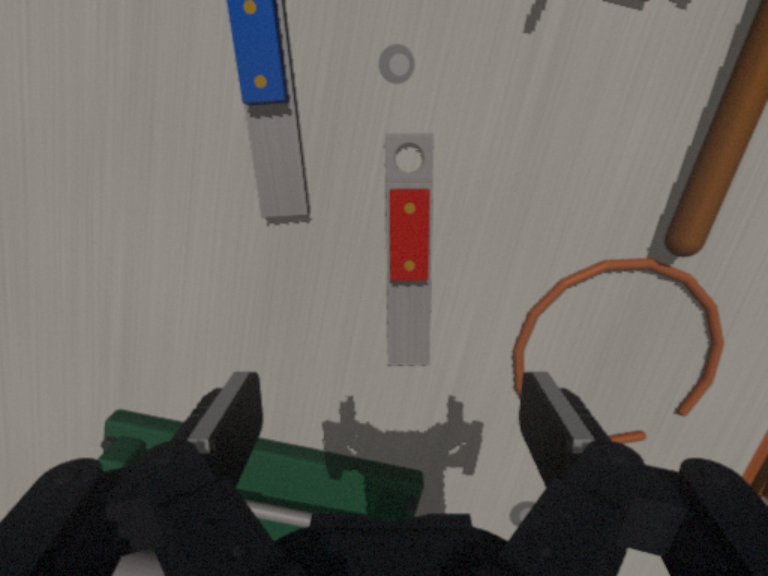

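Call:
{"name": "apply_moves", "arguments": {"moves": [[[0, 0, 0, 0, 0], [0, 5, 8, -30, 0], [0, 5, 9, -40, 0], [0, 0, 0, -40, 0], [0, 0, 0, -30, 0], [0, 0, 0, 0, 0], [0, 0, 0, 0, 0]]]}}

```text
time: 3.1
eef_pos: [0.5894, 0.0006, 0.0795]
tcp_rot: [[0.978, 0.003, -0.208], [0.208, -0.0, 0.978], [0.002, -1.0, -0.001]]
ft_force: [0.5, 0.0, 1.0]
finger_gap: 0.0853
```

Call:
{"name": "apply_moves", "arguments": {"moves": [[[0, -4, 1, -20, 0.005], [0, 0, 0, -20, 0], [0, 0, 0, -15, 0], [0, 0, 0, -10, 0], [0, 0, 0, 0, 0], [0, 0, 0, 0, 0]]]}}

```text
time: 3.7
eef_pos: [0.5847, 0.0024, 0.0134]
tcp_rot: [[0.977, 0.001, -0.214], [0.214, 0.0, 0.977], [0.001, -1.0, -0.0]]
ft_force: [0.2, -0.1, -0.4]
finger_gap: 0.0857
```

```bash
python3 - <<'E'
from h import *
o=arm.get_obs(); print(o['eef_pos'],o['tcp_rot'][:,0])
c=snap('wrist','w2',1.5)
E
```

```text
[0.58474488 0.00240602 0.01335439] [0.97679938 0.21415216 0.00135213]
```

View pics/w2.png

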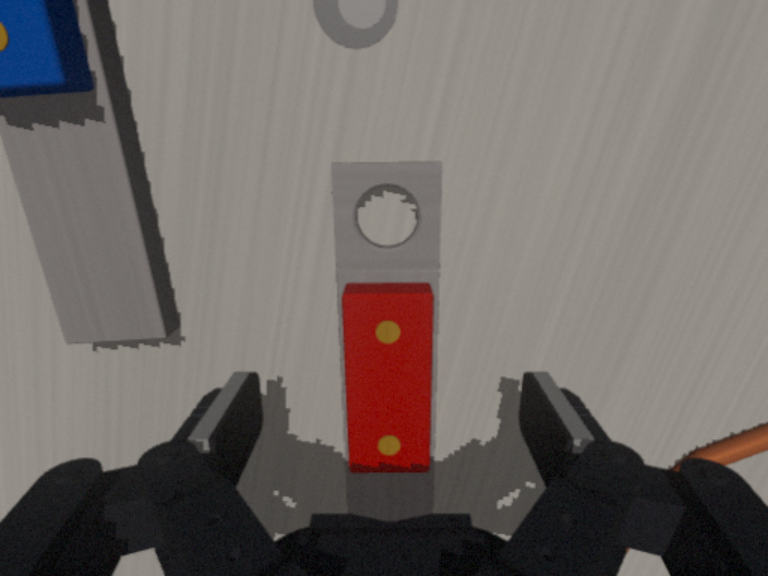

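The red grip is centred between the fingers (grip axis at px 388, finger midpoint at px 390) and the eye is at (387,215). I'll lower and close.

Call:
{"name": "apply_moves", "arguments": {"moves": [[[0, 0, 0, -4, 0], [0, 0, 0, 0, 0], [0.4, 0, 0, 0, 0], [0.7, 0, 0, 0, 0], [0.9, 0, 0, 0, 0], [1, 0, 0, 0, 0], [1, 0, 0, 0, 0], [1, 0, 0, 0, 0], [1, 0, 0, 0, 0], [1, 0, 0, 0, 0]]], "grip_force": 70}}

```text
time: 4.75
eef_pos: [0.5843, 0.0025, 0.0089]
tcp_rot: [[0.977, 0.001, -0.214], [0.214, -0.0, 0.977], [0.001, -1.0, -0.0]]
ft_force: [-0.7, 0.6, 5.4]
finger_gap: 0.028
```

```bash
python3 - <<'E'
from h import *
o=arm.get_obs(); print(o['eef_pos'],o['tcp_rot'][:,0],o['finger_gap'],o['ft_force'])
c=snap('wrist','w3',1.5)
E
```

```text
[0.58429093 0.00245669 0.00892689] [9.76771735e-01 2.14281478e-01 6.52605212e-04] 0.02803109854606073 [-0.70803115  0.56332361  5.42407005]
```

View pics/w3.png

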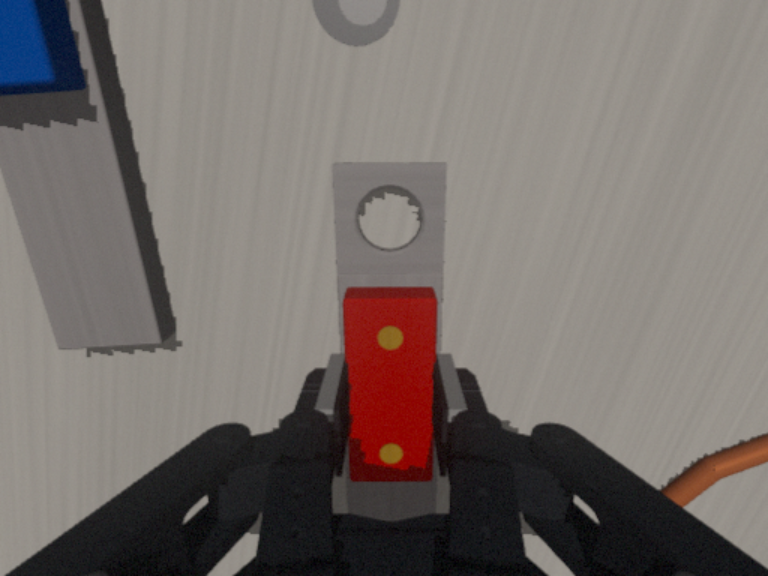

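Call:
{"name": "apply_moves", "arguments": {"moves": [[[1, 0, 0, 5, 0], [1, 0, 0, 15, 0], [1, 0, 0, 30, 0], [1, 0, 0, 40, 0], [1, -20, -20, 32, -0.05], [1, -20, -30, 0, -0.06], [1, -20, -30, 0, -0.06], [1, -15, -25, 0, -0.06], [1, 0, 0, 0, 0], [1, 0, 0, 0, 0], [1, 0, 0, 0, 0]]]}}

```text
time: 5.9
eef_pos: [0.5096, -0.1015, 0.131]
tcp_rot: [[1.0, 0.001, 0.012], [-0.012, 0.001, 1.0], [0.001, -1.0, 0.001]]
ft_force: [-0.1, 0.2, -3.1]
finger_gap: 0.0283
```

```bash
cat > st.py <<'E'
from h import *
import sys
o=arm.get_obs(); R=o['tcp_rot']; print('t',o['time'],'pos',np.round(o['eef_pos'],4).tolist(),'yaw',round(float(np.arctan2(R[1,0],R[0,0])),4),'tooly',np.round(R[:,1],4).tolist(),'gap',round(float(o['finger_gap']),4),'F',np.round(o['ft_force'],1).tolist(),'M',np.round(o['wrist_torque'],2).tolist())
E
python3 st.py; python3 - <<'E'
from h import *
for n in ('wrist','top','scene'): c=snap(n,n+'4',1.5)
for n,(a,b,e,f) in {'top':(140,255,250,420),'scene':(130,250,130,300)}.items():
    im=load(n+'4')['image']; cv2.imwrite('pics/'+n+'4c.png',cv2.resize(im[a:b,e:f],None,fx=4.5,fy=4.5))
E
```

```text
t 5.9 pos [0.5096, -0.1015, 0.131] yaw -0.0123 tooly [0.001, 0.0007, -1.0] gap 0.0283 F [-0.1, 0.2, -3.1] M [0.05, 0.01, 0.01]
```

View pics/wrist4.png

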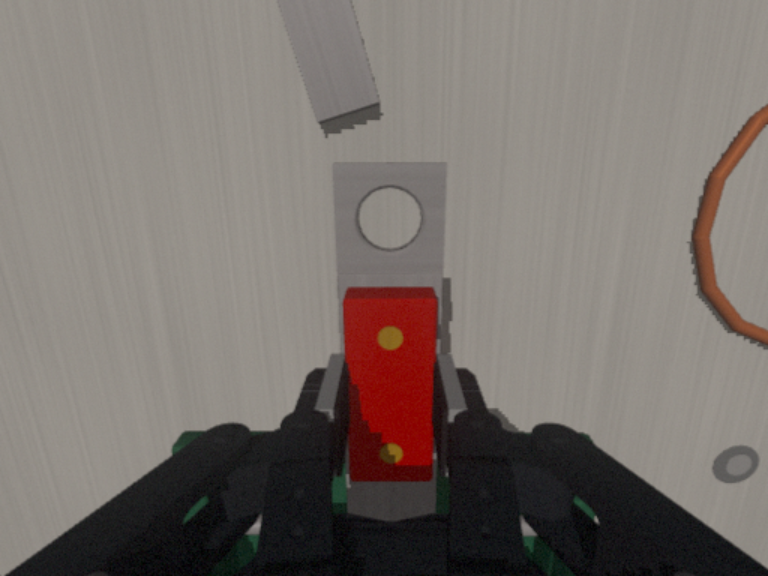

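View pics/top4c.png

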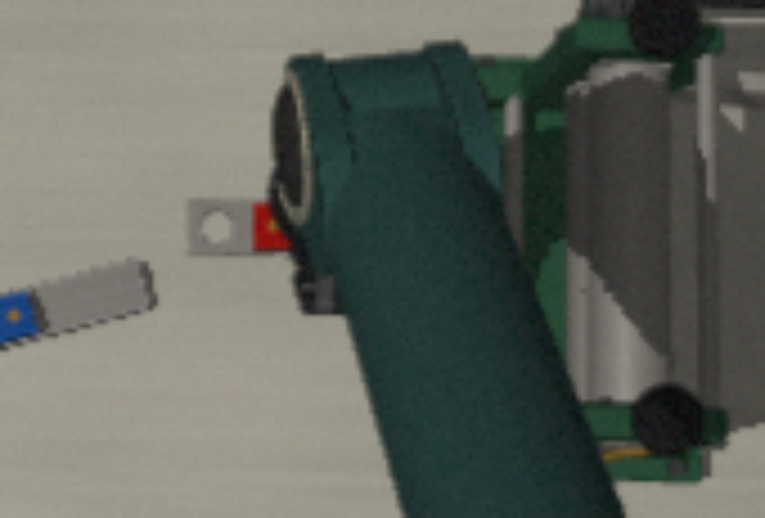

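View pics/scene4c.png

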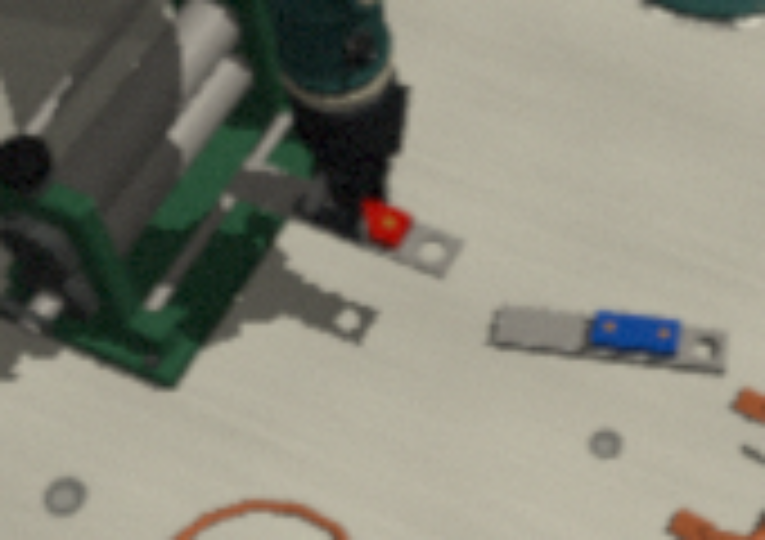

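```bash
python3 - <<'E'
from h import *
o=arm.get_obs(); T=o['eef_pos']
c=load('wrist4'); Q=cloud(c); hsv=cv2.cvtColor(c['image'],cv2.COLOR_BGR2HSV)
print('eye wrist',plane(c,389.5/1.5,217/1.5,.128)-T)
for n in('top','scene'):
    t=load(n+'4')
    px={'top':(250+216/4.5,140+227/4.5),'scene':(130+432/4.5,130+251/4.5)}[n]
    print(n,plane(t,*px,.127)-T)
# plate depth plane around eye
m=np.zeros(Q.shape[:2],bool); m[112:180,225:295]=True; m&=(Q[...,2]>.1)
q=Q[m]; A=np.c_[q[:,:2]-q[:,:2].mean(0),np.ones(len(q))]; print(len(q),np.linalg.lstsq(A,q[:,2],rcond=None)[0],'z std',q[:,2].std())
r=(hsv[...,1]>190)&(Q[...,2]>.13)&(Q[...,2]<.16)&((hsv[...,0]<5)|(hsv[...,0]>174)); q=Q[r]; A=np.c_[q[:,:2]-q[:,:2].mean(0),np.ones(len(q))]; print('grip top',len(q),np.linalg.lstsq(A,q[:,2],rcond=None)[0], q.min(0)-T,q.max(0)-T)
E
```

```text
eye wrist [-0.00065898  0.05697842 -0.00260136]
top [ 0.0015413   0.05471132 -0.00360136]
scene [ 0.00329665  0.05885895 -0.00360136]
3469 [0.00552077 0.18956038 0.12821866] z std 0.011589640422454518
grip top 6765 [-0.00485931 -0.01102992  0.1409003 ] [-0.01601086 -0.03639658 -0.00042017] [0.01385908 0.03438483 0.02751125]
```

```bash
python3 - <<'E'
from h import *
for n,z in(('w3',.02),('wrist4',.142)):
    c=load(n); Q=cloud(c); hsv=cv2.cvtColor(c['image'],cv2.COLOR_BGR2HSV)
    for nm,m in (('grip',(hsv[...,1]>190)&(abs(Q[...,2]-z)<.003)&((hsv[...,0]<5)|(hsv[...,0]>174))),):
        # camera frame planes
        v,u=np.nonzero(m); Z=c['depth'][m]; X=np.stack([u,v,np.ones_like(u)],1)@np.linalg.inv(c['mtx']).T*Z[:,None]
        A=np.c_[X[:,:2]-X[:,:2].mean(0),np.ones(len(X))]; print(n,nm,len(X),np.linalg.lstsq(A,X[:,2],rcond=None)[0])
    box=np.zeros(Q.shape[:2],bool); box[110:182,226:294]=1
    m=box&(abs(Q[...,2]-(z-.014))<.005); v,u=np.nonzero(m); Z=c['depth'][m]; X=np.stack([u,v,np.ones_like(u)],1)@np.linalg.inv(c['mtx']).T*Z[:,None]
    A=np.c_[X[:,:2]-X[:,:2].mean(0),np.ones(len(X))]; print(n,'eye plate',len(X),np.linalg.lstsq(A,X[:,2],rcond=None)[0])
E
```

```text
w3 grip 6539 [0.00150124 0.32147574 0.14883242]
w3 eye plate 3541 [-0.00062418  0.32299692  0.14568597]
wrist4 grip 6519 [-0.00040082  0.32515437  0.14883158]
wrist4 eye plate 3548 [-0.001371    0.3320026   0.14549312]
```

Call:
{"name": "apply_moves", "arguments": {"moves": [[[1, -1, -20, 0, -0.002], [1, 0, -25, 0, 0], [1, 0, -15, 0, 0], [1, 0, 0, 0, 0], [1, 0, 0, 0, 0], [1, 0, 0, 0, 0]]]}}

```text
time: 6.65
eef_pos: [0.5081, -0.1611, 0.1305]
tcp_rot: [[1.0, -0.0, 0.014], [-0.014, 0.001, 1.0], [-0.0, -1.0, 0.001]]
ft_force: [-0.1, 0.7, -3.4]
finger_gap: 0.0285
```

```bash
python3 st.py; python3 - <<'E'
from h import *
c=snap('scene','scene5',1.5); cv2.imwrite('pics/s5c.png',cv2.resize(c['image'][110:230,110:250],None,fx=5,fy=5))
E
```

```text
t 6.65 pos [0.5081, -0.1611, 0.1305] yaw -0.0142 tooly [-0.0001, 0.0009, -1.0] gap 0.0285 F [-0.1, 0.7, -3.4] M [0.12, 0.02, 0.02]
```

View pics/s5c.png

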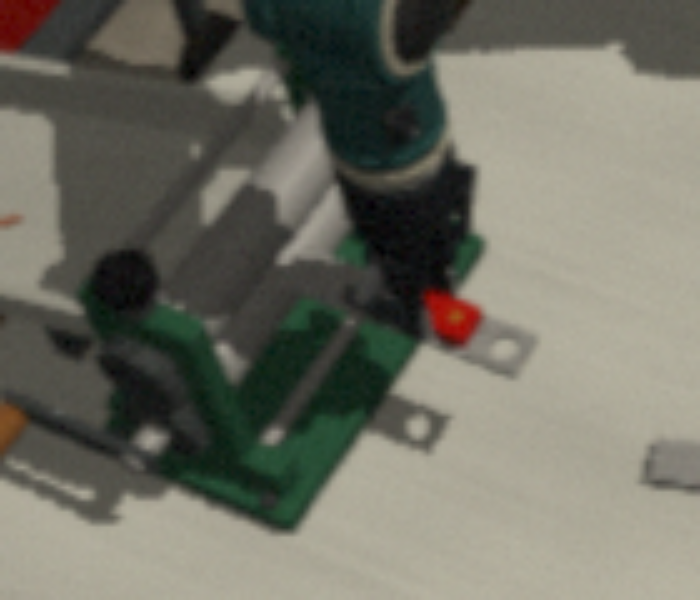

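The gauge lies straight in front of the rolls, tip about 20 mm short of the nip. I'll insert slowly and watch the force.

Call:
{"name": "apply_moves", "arguments": {"moves": [[[1, 0, 0, 0.8, 0], [1, 0, -8, 0, 0], [1, 0, -8, 0, 0], [1, 0, -8, 0, 0], [1, 0, -8, 0, 0], [1, 0, -8, 0, 0], [1, 0, 0, 0, 0]]]}}

```text
time: 7.4
eef_pos: [0.5077, -0.2045, 0.1312]
tcp_rot: [[1.0, -0.0, 0.019], [-0.019, -0.001, 1.0], [-0.0, -1.0, -0.001]]
ft_force: [0.4, 0.0, -3.5]
finger_gap: 0.0283
```

```bash
python3 st.py
```

```text
t 7.4 pos [0.5077, -0.2045, 0.1312] yaw -0.0186 tooly [-0.0001, -0.0006, -1.0] gap 0.0283 F [0.4, 0.0, -3.5] M [0.03, 0.04, 0.01]
```

Call:
{"name": "apply_moves", "arguments": {"moves": [[[1, 0, -8, 0, 0.004], [1, 0, -8, 0, 0], [1, 0, -8, 0, 0], [1, 0, -5, 0, 0], [1, 0, -3, 0, 0], [1, 0, 0, 0, 0], [1, 0, 0, 0, 0]]]}}

```text
time: 8.1
eef_pos: [0.508, -0.2343, 0.1313]
tcp_rot: [[1.0, 0.0, 0.012], [-0.012, 0.0, 1.0], [0.0, -1.0, 0.0]]
ft_force: [-0.5, 0.2, -2.7]
finger_gap: 0.028
```

```bash
python3 st.py
```

```text
t 8.1 pos [0.508, -0.2343, 0.1313] yaw -0.0118 tooly [0.0, 0.0003, -1.0] gap 0.028 F [-0.5, 0.2, -2.7] M [0.07, 0.01, 0.12]
```

Call:
{"name": "apply_moves", "arguments": {"moves": [[[1, 0, -3, 0, 0], [1, 0, -2, 0, 0], [1, 0, -2, 0, 0], [1, 0, -1, 0, 0], [1, 0, 0, 0, 0], [1, 0, 0, 0, 0]]]}}

```text
time: 8.7
eef_pos: [0.508, -0.2424, 0.1312]
tcp_rot: [[1.0, -0.0, 0.012], [-0.012, 0.0, 1.0], [-0.0, -1.0, 0.0]]
ft_force: [0.3, 0.6, -4.0]
finger_gap: 0.0281
```

```bash
python3 st.py
```

```text
t 8.7 pos [0.508, -0.2424, 0.1312] yaw -0.0119 tooly [-0.0001, 0.0002, -1.0] gap 0.0281 F [0.3, 0.6, -4.0] M [0.24, -0.04, 0.01]
```

No contact yet. I'll creep forward.

Call:
{"name": "apply_moves", "arguments": {"moves": [[[1, 0, -1, 0, 0], [1, 0, -1, 0, 0], [1, 0, 0, 0, 0], [1, 0, 0, 0, 0]]]}}

```text
time: 9.1
eef_pos: [0.5079, -0.2429, 0.131]
tcp_rot: [[1.0, -0.001, 0.011], [-0.011, 0.002, 1.0], [-0.001, -1.0, 0.002]]
ft_force: [-0.1, 5.3, -3.4]
finger_gap: 0.0282
```

```bash
python3 st.py
```

```text
t 9.1 pos [0.5079, -0.2429, 0.131] yaw -0.011 tooly [-0.0007, 0.0021, -1.0] gap 0.0282 F [-0.1, 5.3, -3.4] M [1.15, 0.04, -0.03]
```

Contact: 5 N against the feed with the TCP at y = -0.243 (predicted -0.244). I'll hold for well over a second.

Call:
{"name": "apply_moves", "arguments": {"moves": [[[1, 0, -0.5, 0, 0], [1, 0, 0, 0, 0], [1, 0, 0, 0, 0], [1, 0, 0, 0, 0], [1, 0, 0, 0, 0], [1, 0, 0, 0, 0], [1, 0, 0, 0, 0], [1, 0, 0, 0, 0]]]}}

```text
time: 9.9
eef_pos: [0.5079, -0.243, 0.131]
tcp_rot: [[1.0, -0.001, 0.011], [-0.011, 0.003, 1.0], [-0.001, -1.0, 0.003]]
ft_force: [0.2, 5.5, -3.3]
finger_gap: 0.0279
```

```bash
python3 st.py;python3 - <<'E'
from h import *
c=snap('scene','scene6',1.5); cv2.imwrite('pics/s6c.png',cv2.resize(c['image'][110:230,110:250],None,fx=5,fy=5))
c=snap('wrist','w6',1.5)
E
```

```text
t 9.9 pos [0.5079, -0.243, 0.131] yaw -0.0108 tooly [-0.0008, 0.0026, -1.0] gap 0.0279 F [0.2, 5.5, -3.3] M [1.35, -0.02, -0.05]
```

View pics/s6c.png

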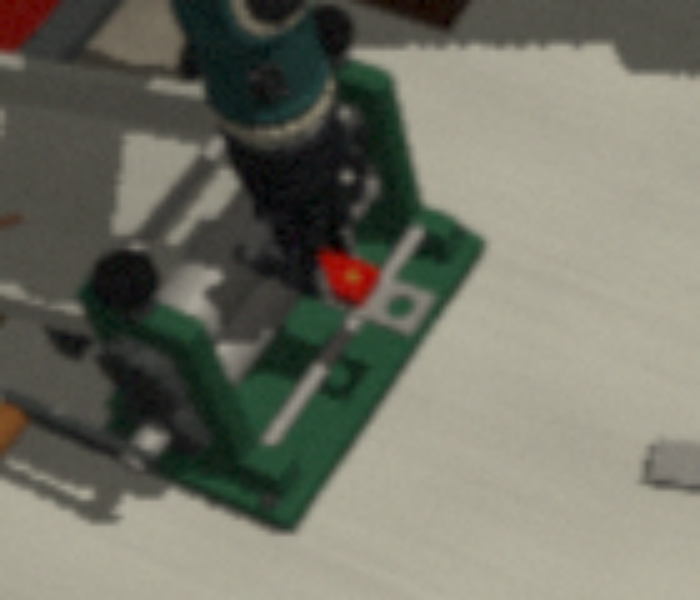

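Call:
{"name": "apply_moves", "arguments": {"moves": [[[1, 0, 0, 0, 0], [1, 0, 0, 0, 0], [1, 0, 0, 0, 0], [1, 0, 0, 0, 0], [1, 0, 0, 0, 0], [1, 0, 0, 0, 0], [1, 0, 0, 0, 0], [1, 0, 0, 0, 0], [1, 0, 0, 0, 0], [1, 0, 0, 0, 0]]]}}

```text
time: 11.0
eef_pos: [0.5079, -0.243, 0.1309]
tcp_rot: [[1.0, -0.001, 0.011], [-0.011, 0.003, 1.0], [-0.001, -1.0, 0.003]]
ft_force: [-0.7, 6.6, -3.9]
finger_gap: 0.028
```

```bash
python3 st.py
```

```text
t 11.0 pos [0.5079, -0.243, 0.1309] yaw -0.0107 tooly [-0.0008, 0.0026, -1.0] gap 0.028 F [-0.7, 6.6, -3.9] M [1.33, -0.02, -0.04]
```

View pics/w6.png

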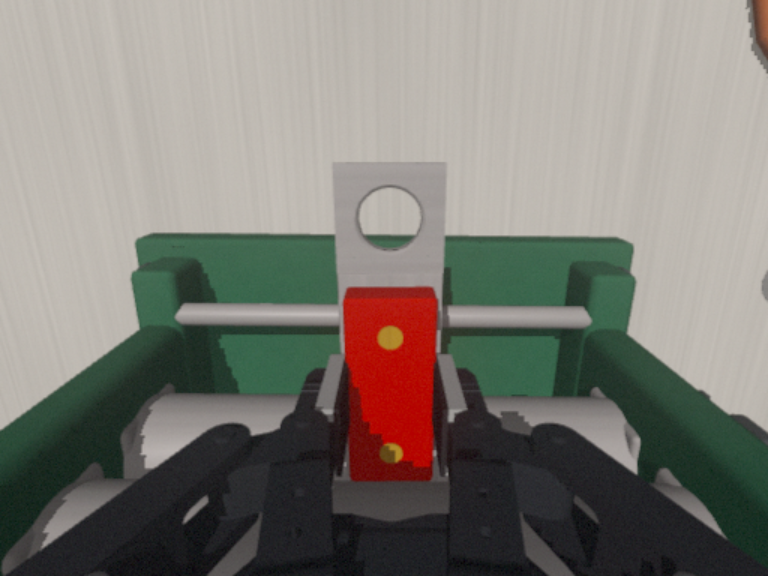

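Held at the stop for about 1.9 s, with 5–6 N sensed throughout. In the wrist view the grip (px 390) is midway between the roll ends (px 145–630). Now I'll draw it straight out.

Call:
{"name": "apply_moves", "arguments": {"moves": [[[1, 0, 3, 0, 0], [1, 0, 8, 0, 0], [1, 0, 12, 0, 0], [1, 0.5, 15, 0, 0], [1, 0, 20, 0, 0], [1, 0.5, 20, 0, 0], [1, 0.5, 25, 0, 0], [1, 0, 30, 0, 0], [1, 0, 20, 30, 0], [1, 0, 20, 40, 0], [1, 0, 20, 40, -0.05], [1, 0, 20, 40, -0.05]]]}}

```text
time: 12.2
eef_pos: [0.5088, -0.0299, 0.283]
tcp_rot: [[0.994, 0.0, 0.112], [-0.112, -0.0, 0.994], [0.0, -1.0, -0.0]]
ft_force: [0.6, -1.3, -3.8]
finger_gap: 0.0282
```

```bash
python3 st.py
```

```text
t 12.2 pos [0.5088, -0.0299, 0.283] yaw -0.1123 tooly [0.0002, -0.0003, -1.0] gap 0.0282 F [0.6, -1.3, -3.8] M [-0.01, -0.13, -0.0]
```

Call:
{"name": "apply_moves", "arguments": {"moves": [[[1, 6, 26, 2, -0.034], [1, 6, 28, 2, -0.035], [1, 6, 28, 0, -0.035], [1, 6, 28, 0, -0.035], [1, 6, 28, 0, -0.035], [1, 6, 28, 0, -0.035], [1, 6, 28, 0, -0.035], [1, 6, 28, 0, -0.035], [1, 6, 28, 0, -0.035], [1, 6, 20, 0, -0.035], [1, 2, 8, 0, 0], [1, 0, 0, 0, 0]]]}}

```text
time: 13.4
eef_pos: [0.5705, 0.2476, 0.2851]
tcp_rot: [[0.897, -0.001, 0.442], [-0.442, 0.0, 0.897], [-0.001, -1.0, -0.0]]
ft_force: [-0.5, -0.0, -2.3]
finger_gap: 0.0279
```

```bash
python3 st.py;python3 - <<'E'
from h import *
for n in ('wrist','top','scene'): c=snap(n,n+'7',1.5)
im=load('top7')['image']; cv2.imwrite('pics/t7c.png',cv2.resize(im[105:225,95:245],None,fx=5,fy=5))
im=load('scene7')['image']; cv2.imwrite('pics/s7c.png',cv2.resize(im[155:275,260:410],None,fx=5,fy=5))
E
```

```text
t 13.4 pos [0.5705, 0.2476, 0.2851] yaw -0.4573 tooly [-0.0005, 0.0002, -1.0] gap 0.0279 F [-0.5, -0.0, -2.3] M [0.01, -0.02, -0.03]
```

View pics/wrist7.png

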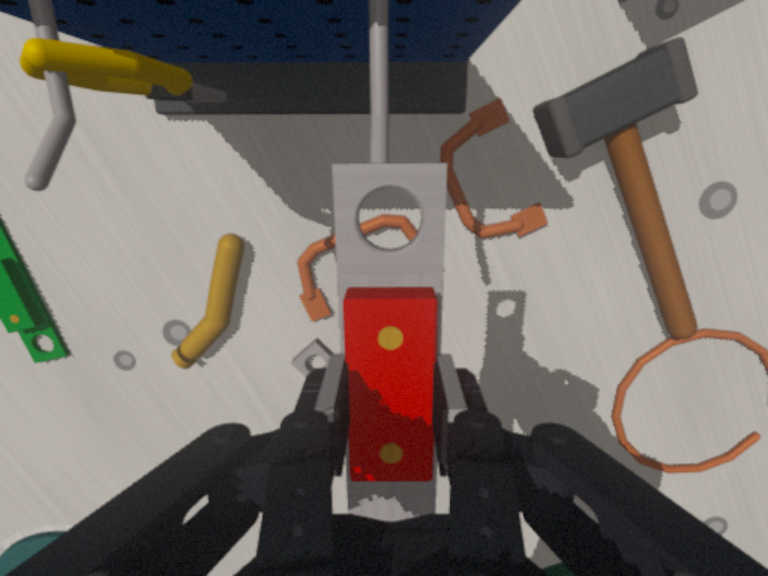

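View pics/t7c.png

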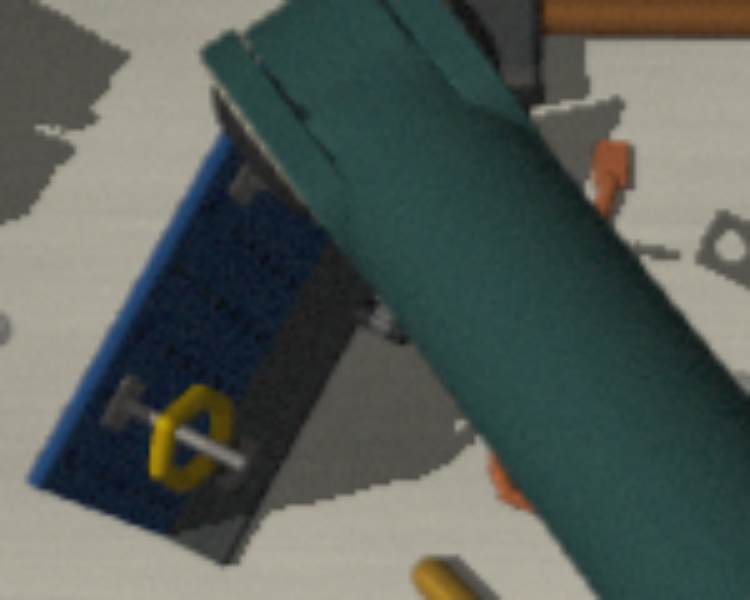

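View pics/s7c.png

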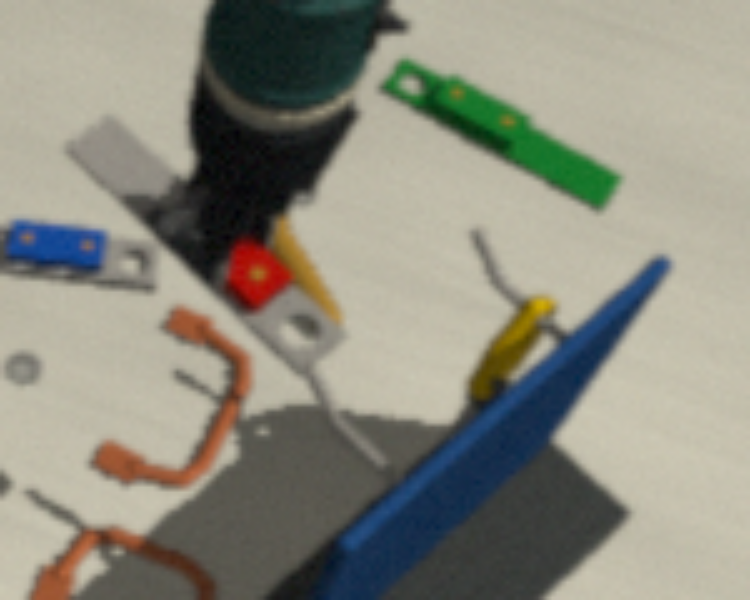

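```bash
cat > hk.py <<'E'
from h import *
import sys
o=arm.get_obs(); T=o['eef_pos']; R=o['tcp_rot']
c=load('wrist7')
g=R[:,2]*1; g=-R[:,2] ; 
# gauge frame: find tip direction = -(dir to eye)
print('tool x',R[:,0],'tool z',R[:,2])
e=plane(c,389.5/1.5,217/1.5,.285-.009+.006); print('eye',e, 'rel tool x/z', (e-T)@R[:,0],(e-T)@R[:,2])
a=plane(c,379/1.5,20/1.5,.215); b=plane(c,379/1.5,140/1.5,.215); print('rod pts at .215',a,b,'dir ang',np.arctan2(*(b-a)[1::-1]))
for p in (a,b): print('lateral (tool x) from eye',(p-e)@R[:,0],'along',(p-e)@R[:,2])
# est from fixed cams
for nm,p in (('tip',(.597,.309,.24)),('bend',(.608,.3315,.215))): p=np.array(p); print(nm,'lat',(p-e)@R[:,0],'along',(p-e)@R[:,2], proj(c,p)*1.5)
E
python3 hk.py
```

```text
tool x [ 8.95131665e-01 -4.45801569e-01  5.13319655e-04] tool z [ 0.44580185  0.8951308  -0.00124921]
eye [0.59405425 0.29897016 0.282     ] rel tool x/z -0.004062582470142349 0.05892322927781191
rod pts at .215 [0.62153842 0.36539348 0.215     ] [0.6003027  0.32296131 0.215     ] dir ang -2.0348140389462923
lateral (tool x) from eye -0.005044058580848332 along 0.07179375797246064
lateral (tool x) from eye -0.005136495100232916 along 0.024344487486232105
tip lat -0.0018560413808248026 along 0.010343710540097197 [385.50860925 175.69825175]
bend lat -0.002052961370564486 along 0.03541920406009847 [385.93224079 113.61444039]
```

The rod lies about 4–5 mm to the side of the eye's axis, and the plate hides the rod tip. I'll back off and drop to the tip's height to measure the two against each other.

Call:
{"name": "apply_moves", "arguments": {"moves": [[[1, -6, -8, 0, 0], [1, -6, -9, 0, 0], [1, -5, -8, -10, 0], [1, 0, 0, -20, 0], [1, 0, 0, -5, 0], [1, 0, 0, 0, 0], [1, 0, 0, 0, 0], [1, 0, 0, 0, 0]]]}}

```text
time: 14.35
eef_pos: [0.5549, 0.2211, 0.2513]
tcp_rot: [[0.896, 0.001, 0.445], [-0.445, 0.001, 0.896], [0.001, -1.0, 0.001]]
ft_force: [0.5, -0.3, -3.2]
finger_gap: 0.0281
```

```bash
python3 st.py;python3 - <<'E'
from h import *
c=snap('wrist','w8',1.5); snap('scene','s8',1.5)
im=load('s8')['image']; cv2.imwrite('pics/s8c.png',cv2.resize(im[155:275,260:410],None,fx=5,fy=5))
E
python3 st.py
```

```text
t 14.35 pos [0.5549, 0.2211, 0.2513] yaw -0.461 tooly [0.0015, 0.0006, -1.0] gap 0.0281 F [0.5, -0.3, -3.2] M [0.06, 0.0, -0.01]
t 14.45 pos [0.5548, 0.2212, 0.2511] yaw -0.4609 tooly [0.0011, 0.0004, -1.0] gap 0.0281 F [-0.6, -0.3, -2.7] M [0.07, -0.03, -0.0]
```

View pics/w8.png

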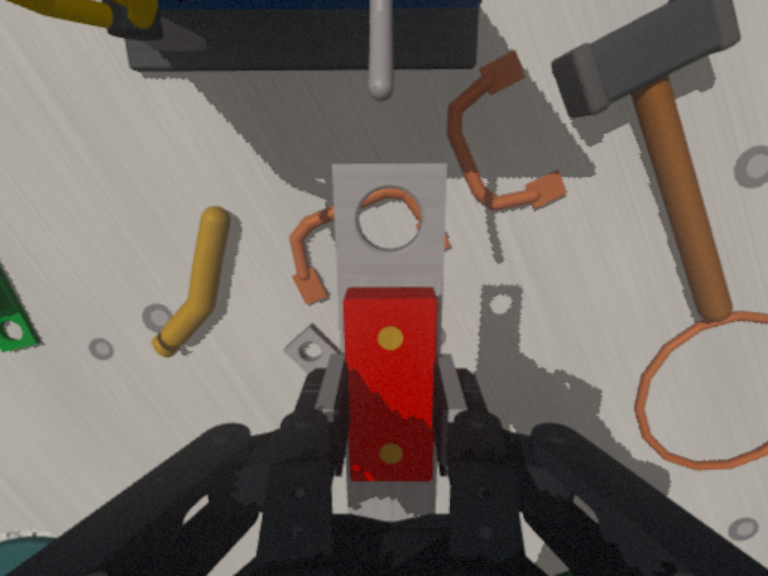

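View pics/s8c.png

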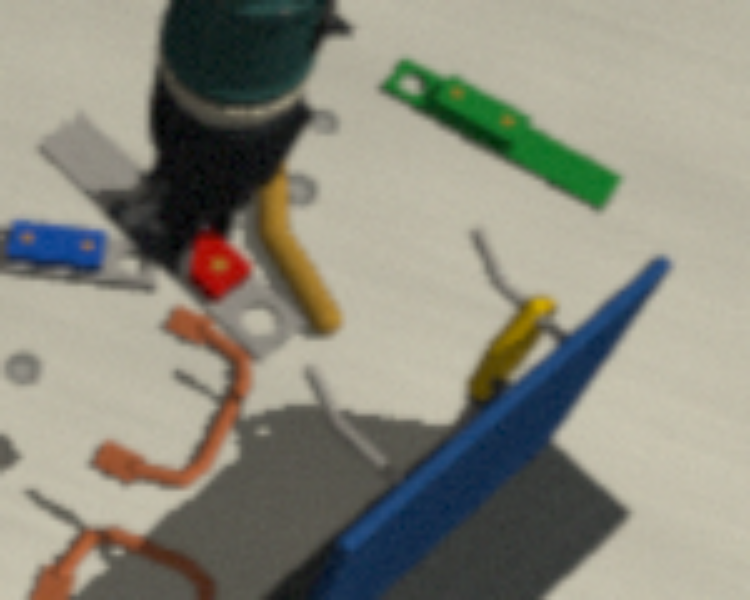

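```bash
python3 - <<'E'
from h import *
o=arm.get_obs(); T=o['eef_pos']; R=o['tcp_rot']
c=load('w8')
cv2.imwrite('pics/w8c.png',cv2.resize(c['image'][40:170,205:305],None,fx=4.5,fy=4.5))
e=plane(c,389.5/1.5,217/1.5,T[2]-.009+.006); t=plane(c,380.5/1.5,86/1.5,.240)
print('eye',e,'tip',t,'lat',(t-e)@R[:,0],'along',(t-e)@R[:,2],'eye rel TCP',(e-T)@R[:,0],(e-T)@R[:,2])
s=load('s8'); 
print('scene eye',plane(s,260+259/5,155+322/5,T[2]-.003),'tip',plane(s,260+312/5,155+370/5,.242))
E
```

```text
eye [0.5786131  0.27236568 0.24805139] tip [0.59376745 0.30931123 0.24      ] lat -0.0028635331345124504 along 0.039823456367629836 eye rel TCP -0.0014347042386551082 0.056455818365916725
scene eye [0.58288191 0.27260028 0.24805139] tip [0.5961955  0.30943851 0.242     ]
```

View pics/w8c.png

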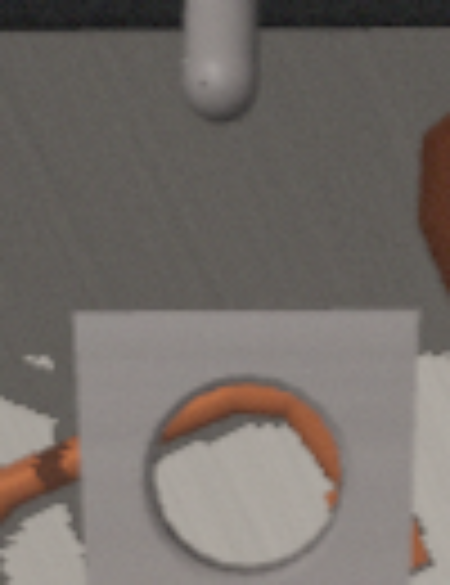

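Averaging the views, the tip is about 39.5 mm ahead of the eye and 2.8 mm to the side. I'll get onto the rod's 45° line, then descend along it.

Call:
{"name": "apply_moves", "arguments": {"moves": [[[1, 0, 0, 10, 0], [1, 0, 5, 7, 0], [1, 3, 6, 0, 0.002], [1, 2, 6, 0, 0], [1, 0, 0, 0, 0], [1, 0, 0, 0, 0], [1, 0, 0, 0, 0]]]}}

```text
time: 15.15
eef_pos: [0.5593, 0.2376, 0.2669]
tcp_rot: [[0.896, -0.001, 0.443], [-0.443, -0.001, 0.896], [-0.0, -1.0, -0.001]]
ft_force: [-0.3, -0.8, -4.4]
finger_gap: 0.028
```

```bash
python3 st.py;python3 - <<'E'
from h import *
c=snap('wrist','w9',1.5)
cv2.imwrite('pics/w9c.png',cv2.resize(c['image'][40:170,205:305],None,fx=4.5,fy=4.5))
E
```

```text
t 15.15 pos [0.5593, 0.2376, 0.2669] yaw -0.4592 tooly [-0.0007, -0.0006, -1.0] gap 0.028 F [-0.3, -0.8, -4.4] M [0.02, -0.0, 0.01]
```

View pics/w9c.png

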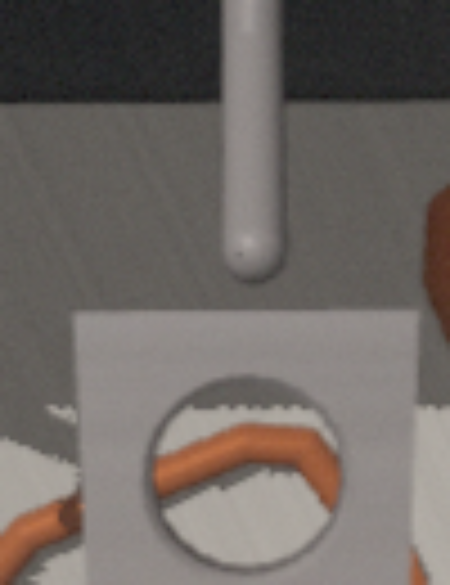

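```bash
python3 - <<'E'
from h import *
o=arm.get_obs(); T=o['eef_pos']; R=o['tcp_rot']
c=load('w9')
f=lambda x,y:(205+x/4.5-.4,40+y/4.5-.4)
e=plane(c,*f(247,472),T[2]-.003); t=plane(c,*f(253.5,251),.240)
print('lat',(t-e)@R[:,0],'along',(t-e)@R[:,2],'ez',e[2],'needed along', e[2]-.003-.240)
# predicted in-hole view check
d=c['depth']; 
Q=cloud(c); u,v=map(int,f(253,251)); print('depth pt at tip',np.median(Q[v-3:v+3,u-2:u+3].reshape(-1,3),0), 'plate z',np.median(Q[112:120,240:270,2]))
E
```

```text
lat 0.0006696539285816879 along 0.022700257324415166 ez 0.26396678788357764 needed along 0.020966787883577642
depth pt at tip [0.59331504 0.30970791 0.2430427 ] plate z 0.26331154653091793
```

Call:
{"name": "apply_moves", "arguments": {"moves": [[[1, 1.4, 1.2, 0, 0], [1, 2.2, 4.5, -5, 0], [1, 2.2, 4.5, -5, 0], [1, 1.8, 3.6, -4, 0], [1, 0, 0, 0, 0], [1, 0, 0, 0, 0]]]}}

```text
time: 15.8
eef_pos: [0.5669, 0.2518, 0.253]
tcp_rot: [[0.897, -0.001, 0.443], [-0.443, -0.0, 0.897], [-0.001, -1.0, -0.0]]
ft_force: [-0.3, -0.2, -2.9]
finger_gap: 0.0278
```

```bash
python3 st.py;python3 - <<'E'
from h import *
c=snap('wrist','w10',1.5)
cv2.imwrite('pics/w10c.png',cv2.resize(c['image'][40:170,205:305],None,fx=4.5,fy=4.5))
c=snap('scene','s10'); cv2.imwrite('pics/s10c.png',cv2.resize(c['image'][175:265,280:370],None,fx=6,fy=6))
E
```

```text
t 15.8 pos [0.5669, 0.2518, 0.253] yaw -0.4586 tooly [-0.0007, -0.0002, -1.0] gap 0.0278 F [-0.3, -0.2, -2.9] M [0.05, -0.05, 0.02]
```

View pics/w10c.png

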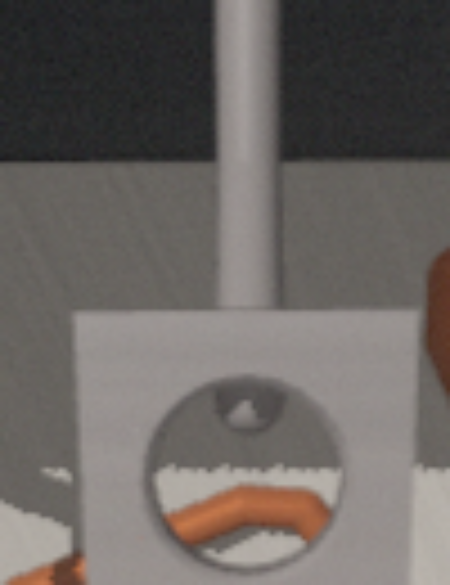

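View pics/s10c.png

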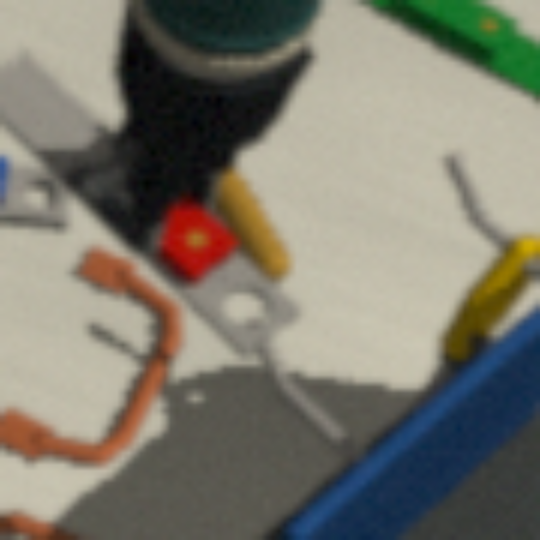

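```bash
python3 - <<'E'
from h import *
o=arm.get_obs(); T=o['eef_pos']; R=o['tcp_rot']
c=load('w10')
f=lambda x,y:(205+x/4.5-.4,40+y/4.5-.4)
e=plane(c,*f(247,472),T[2]-.003); t=plane(c,*f(249.5,399),.240)
print('lat',(t-e)@R[:,0],'along',(t-e)@R[:,2],'needed along', T[2]-.006-.240)
# extreme outer point: end sphere outline
E
```

```text
lat 0.00023146233704008916 along 0.006665076807449476 needed along 0.007390062059333291
```

On the line within 0.7 mm, so I'll thread it on.

Call:
{"name": "apply_moves", "arguments": {"moves": [[[1, 1, 2.2, -3, 0], [1, 1.3, 2.7, -3, 0], [1, 1.3, 2.7, -3, 0], [1, 0, 0, 0, 0], [1, 0, 0, 0, 0]]]}}

```text
time: 16.4
eef_pos: [0.5706, 0.2594, 0.2441]
tcp_rot: [[0.897, -0.0, 0.443], [-0.443, -0.0, 0.897], [-0.0, -1.0, -0.0]]
ft_force: [0.3, -0.7, -2.7]
finger_gap: 0.0278
```

```bash
python3 st.py;python3 - <<'E'
from h import *
c=snap('wrist','w11',1.5)
cv2.imwrite('pics/w11c.png',cv2.resize(c['image'][40:170,205:305],None,fx=4.5,fy=4.5))
E
```

```text
t 16.4 pos [0.5706, 0.2594, 0.2441] yaw -0.4588 tooly [-0.0004, -0.0002, -1.0] gap 0.0278 F [0.3, -0.7, -2.7] M [0.08, -0.08, 0.02]
```

View pics/w11c.png

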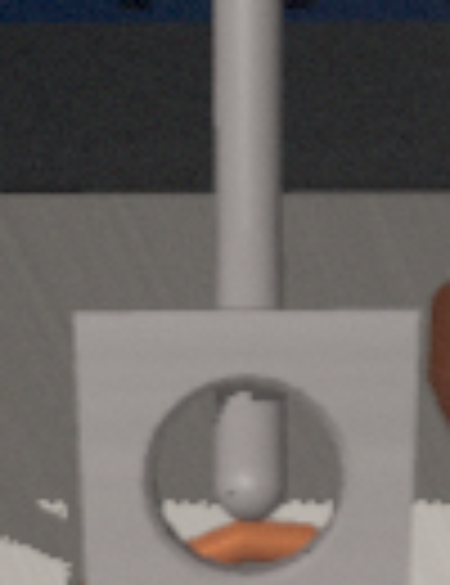

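The rod now comes up through the eye without touching it. I'll carry on down towards the bend.

Call:
{"name": "apply_moves", "arguments": {"moves": [[[1, 1.3, 2.7, -3, 0], [1, 1.3, 2.7, -3, 0], [1, 1.3, 2.7, -3, 0], [1, 1, 1.8, -2, 0], [1, 0, 0, 0, 0], [1, 0, 0, 0, 0]]]}}

```text
time: 17.05
eef_pos: [0.5755, 0.2692, 0.2332]
tcp_rot: [[0.897, -0.0, 0.443], [-0.443, -0.0, 0.897], [-0.0, -1.0, -0.0]]
ft_force: [-0.6, -0.8, -3.3]
finger_gap: 0.0277
```

```bash
python3 st.py;python3 - <<'E'
from h import *
c=snap('wrist','w12',1.5)
cv2.imwrite('pics/w12c.png',cv2.resize(c['image'][40:170,205:305],None,fx=4.5,fy=4.5))
c=snap('scene','s12'); cv2.imwrite('pics/s12c.png',cv2.resize(c['image'][175:265,280:370],None,fx=6,fy=6))
E
```

```text
t 17.05 pos [0.5755, 0.2692, 0.2332] yaw -0.459 tooly [-0.0002, -0.0001, -1.0] gap 0.0277 F [-0.6, -0.8, -3.3] M [0.05, 0.0, -0.03]
```

View pics/w12c.png

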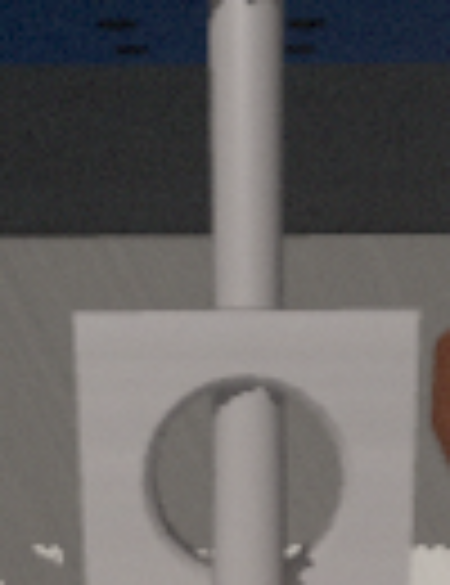

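View pics/s12c.png

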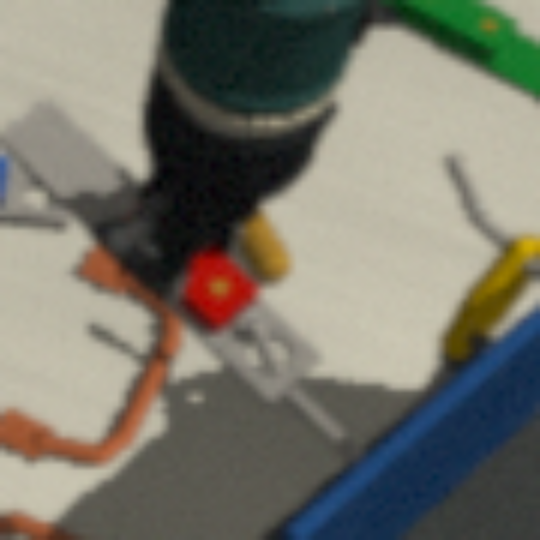

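Call:
{"name": "apply_moves", "arguments": {"moves": [[[1, 0.9, 1.8, -2, 0], [1, 0.5, 0.9, -1, 0], [1, 0, 0, 0, 0], [1, 0, 0, 0, 0]]]}}

```text
time: 17.55
eef_pos: [0.577, 0.2719, 0.2303]
tcp_rot: [[0.896, -0.0, 0.443], [-0.443, -0.0, 0.896], [-0.0, -1.0, -0.0]]
ft_force: [-0.9, 0.3, -3.1]
finger_gap: 0.0279
```

```bash
python3 st.py
```

```text
t 17.55 pos [0.577, 0.2719, 0.2303] yaw -0.459 tooly [-0.0001, -0.0001, -1.0] gap 0.0279 F [-0.9, 0.3, -3.1] M [0.06, -0.04, 0.02]
```

The eye is well down the hook with no contact load, so I'll release and let the blade swing down.

Call:
{"name": "apply_moves", "arguments": {"moves": [[[0, 0, 0, 0, 0], [0, 0, 0, 0, 0], [0, 0, 0, 0, 0], [0, 0, 0, 0, 0], [0, 0, 0, 0, 0], [0, 0, 0, 0, 0], [0, 0, 0, 0, 0], [0, 0, 0, 0, 0]]]}}

```text
time: 18.35
eef_pos: [0.577, 0.2718, 0.2303]
tcp_rot: [[0.896, 0.0, 0.443], [-0.443, -0.0, 0.896], [0.0, -1.0, -0.0]]
ft_force: [0.4, -0.6, -0.7]
finger_gap: 0.085
```

```bash
python3 st.py;python3 - <<'E'
from h import *
c=snap('wrist','w13',1.5)
c=snap('scene','s13'); cv2.imwrite('pics/s13c.png',cv2.resize(c['image'][165:285,260:400],None,fx=5,fy=5))
E
```

```text
t 18.35 pos [0.577, 0.2718, 0.2303] yaw -0.4591 tooly [0.0, -0.0001, -1.0] gap 0.085 F [0.4, -0.6, -0.7] M [0.09, 0.03, 0.02]
```

View pics/w13.png

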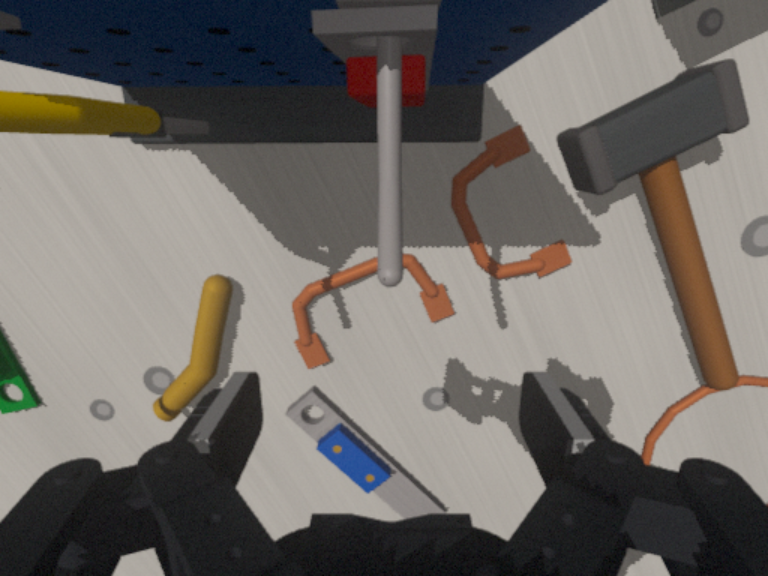

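View pics/s13c.png

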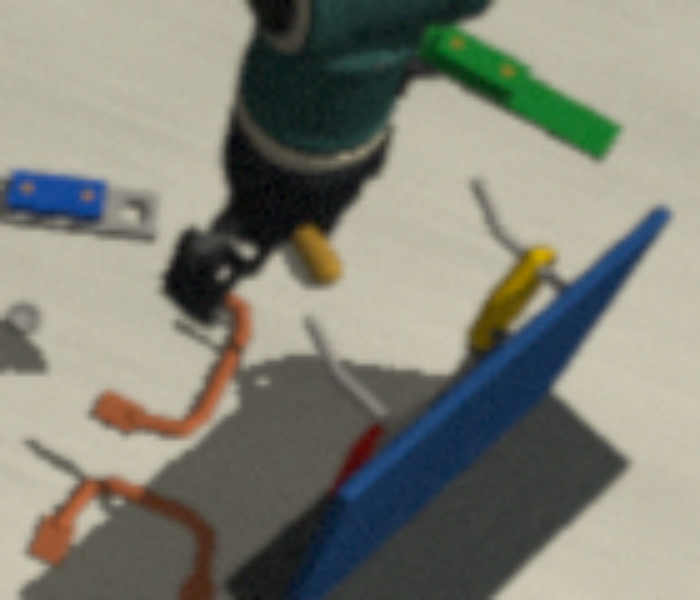

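The gauge now hangs on the hook near the panel: eye end over the rod at wrist px (375,20), red grip below it. I'll back the gripper off, let it settle and check.

Call:
{"name": "apply_moves", "arguments": {"moves": [[[0, -5, -9, 0, 0], [0, -10, -20, 0, 0], [0, -13, -27, 10, 0], [0, -13, -27, 30, 0], [0, -13, -27, 30, 0], [0, -13, -27, 0, 0], [0, 0, 0, 0, 0], [0, 0, 0, 0, 0], [0, 0, 0, 0, 0], [0, 0, 0, 0, 0], [0, 0, 0, 0, 0], [0, 0, 0, 0, 0]]]}}

```text
time: 19.65
eef_pos: [0.5099, 0.1355, 0.3]
tcp_rot: [[0.897, -0.001, 0.442], [-0.442, 0.0, 0.897], [-0.001, -1.0, -0.0]]
ft_force: [-0.5, -0.6, -0.1]
finger_gap: 0.0856
```

```bash
python3 st.py;python3 - <<'E'
from h import *
c=snap('wrist','w14',1.5); snap('top','t14',1.5)
c=snap('scene','s14',1.5)
E
```

```text
t 19.65 pos [0.5099, 0.1355, 0.3] yaw -0.458 tooly [-0.0007, 0.0002, -1.0] gap 0.0856 F [-0.5, -0.6, -0.1] M [0.03, -0.03, 0.01]
```

View pics/w14.png

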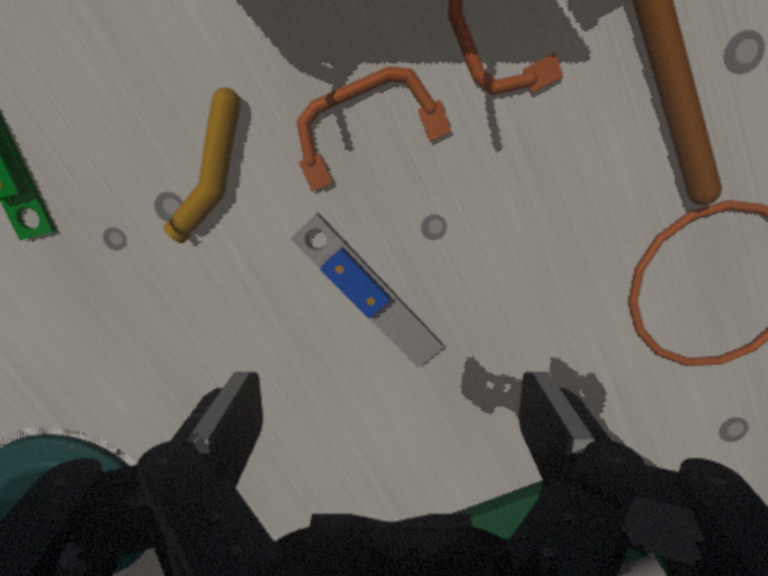

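View pics/t14.png

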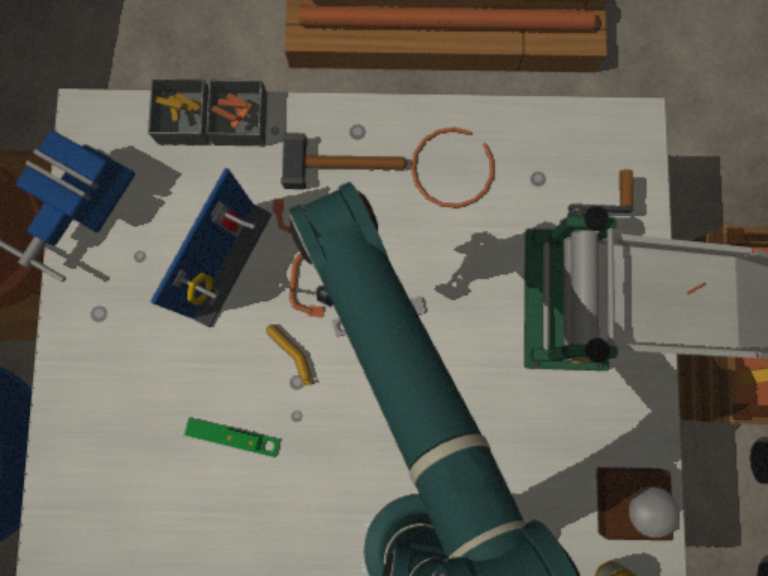

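Call:
{"name": "apply_moves", "arguments": {"moves": [[[0, 0, 0, 0, 0], [0, 0, 0, 0, 0], [0, 0, 0, 0, 0], [0, 0, 0, 0, 0], [0, 0, 0, 0, 0], [0, 0, 0, 0, 0], [0, 0, 0, 0, 0], [0, 0, 0, 0, 0], [0, 0, 0, 0, 0], [0, 0, 0, 0, 0]]]}}

```text
time: 20.8
eef_pos: [0.51, 0.1349, 0.3003]
tcp_rot: [[0.896, 0.0, 0.443], [-0.443, -0.0, 0.896], [0.0, -1.0, -0.0]]
ft_force: [-0.8, 0.6, -0.6]
finger_gap: 0.0855
```

```bash
python3 st.py;python3 - <<'E'
from h import *
a=load('w14')['image'].astype(int); c=snap('wrist','w15',1.5); print('wrist diff',np.abs(c['image'].astype(int)-a).mean(), (np.abs(c['image'].astype(int)-a).max(2)>40).sum())
for n in('top','scene'):
    c=snap(n,n+'15',1.5); b=load({'top':'t14','scene':'s14'}[n])['image'].astype(int); print(n,(np.abs(c['image'].astype(int)-b).max(2)>40).sum())
# red grip position in wrist
c=load('w15'); Q=cloud(c); hsv=cv2.cvtColor(c['image'],cv2.COLOR_BGR2HSV)
m=((hsv[...,0]<5)|(hsv[...,0]>174))&(hsv[...,1]>190)&(hsv[...,2]>50)&(Q[...,1]>.3); q=Q[m]; print('grip pts',len(q),np.percentile(q,[5,50,95],axis=0).round(3).tolist())
# blue gauge before/after
for f in('top0','top15'):
    c=load(f); hsv=cv2.cvtColor(c['image'],cv2.COLOR_BGR2HSV); m=(hsv[...,0]>100)&(hsv[...,0]<125)&(hsv[...,1]>150); m[:, :200]=0; m[:,350:]=0; v,u=np.nonzero(m); print(f,'blue',u.mean(),v.mean(),len(u))
E
```

```text
t 20.8 pos [0.51, 0.1349, 0.3003] yaw -0.459 tooly [0.0001, -0.0001, -1.0] gap 0.0855 F [-0.8, 0.6, -0.6] M [0.02, -0.0, -0.02]
wrist diff 3.042941623263889 400
top 67
scene 4Traceback (most recent call last):
  File "<stdin>", line 7, in <module>
    return _quantile_unchecked(
        a, q, axis, out, overwrite_input, method, keepdims, weights)
    return _ureduce(a,
                    func=_quantile_ureduce_func,
    ...<5 lines>...
                    overwrite_input=overwrite_input,
                    method=method)
    r = func(a, **kwargs)
    result = _quantile(arr,
                       quantiles=q,
    ...<2 lines>...
                       out=out,
                       weights=wgt)
    slices_having_nans = np.isnan(arr[-1, ...])
                                  ~~~^^^^^^^^^
IndexError: index -1 is out of bounds for axis 0 with size 0
```

View pics/w15.png

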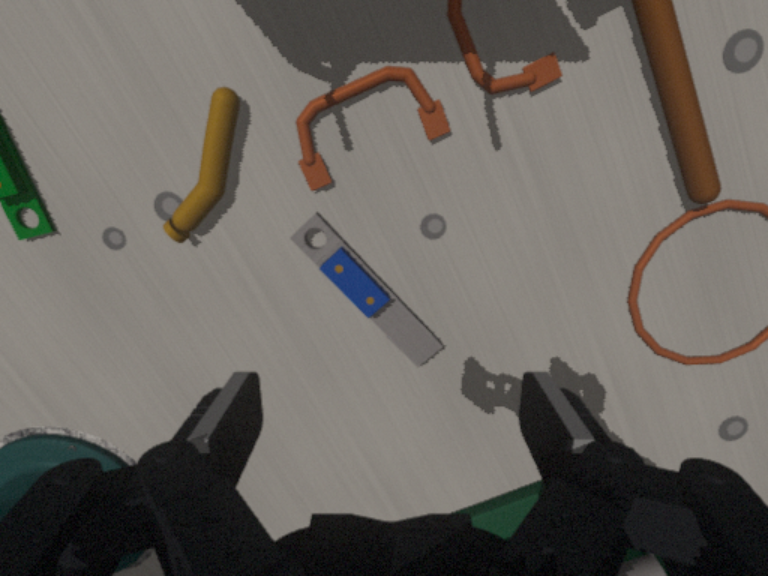

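```bash
python3 - <<'E'
from h import *
im=load('top15')['image']; b=load('t14')['image']
cv2.imwrite('pics/t15c.png',np.hstack([cv2.resize(x[105:225,95:175],None,fx=5,fy=5) for x in(b,im)])[:600,:800])
c=load('top15');Q=cloud(c); hsv=cv2.cvtColor(im,cv2.COLOR_BGR2HSV)
for f in ('t14','top15'):
    c=load(f);Q=cloud(c); hsv=cv2.cvtColor(c['image'],cv2.COLOR_BGR2HSV)
    m=((hsv[...,0]<8)|(hsv[...,0]>172))&(hsv[...,1]>150)&(Q[...,1]>.33)&(Q[...,2]>.06); q=Q[m]; v,u=np.nonzero(m); print(f,len(q),u.mean(),v.mean(),np.median(q,0), q[:,2].min(),q[:,2].max())
E
```

```text
t14 70 153.15714285714284 148.15714285714284 [0.61686353 0.36359662 0.17780317] 0.11944863191482288 0.1929530171217335
top15 73 153.13698630136986 148.0 [0.61763798 0.36365326 0.17991836] 0.11729130345621358 0.19271973005399506
```

View pics/t15c.png

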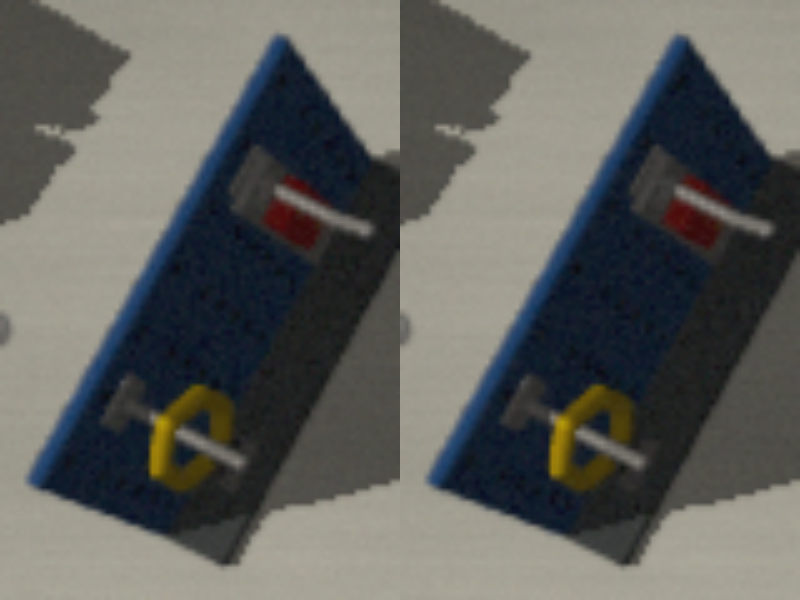

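The gauge hangs still. Red grip spans z ≈ 0.12–0.19 below the rod, and both frames, 1.1 s apart, show it at px (153,148). Handing in.

```bash
python3 -c "
from bench import close_job
print(close_job())"
```

```text
the job is handed in; nothing more can be done
None
```

The red gauge went fully home between the rolls, so they still stand open. It now hangs by its eye on the empty hook of the blue rack, blade down. The job was handed in at about 21 s, and hand-in gives no verdict.

- **Gap check:** I slid the blade in midway along the rolls without it binding. The grip came up against a hard stop with a steady 5–6 N, and the tool stood 1 mm from where the grip should meet the upper roll. I held it there for about 1.9 s, then drew it straight out.
- **Hanging:** I threaded the eye over the hook along its 45° line with no contact force, released it, and it swung down.
- **Final check:** The gripper was clear. Two top views 1.1 s apart show the gauge at rest near the panel, its grip at about z = 0.12–0.19 m below the rod.
- **Other items:** The blue gauge, green look-alike, hammer and scrap look unmoved by eye. My numeric before-and-after check of the blue gauge did not run, because that script stopped on an error, and I did not repeat it.
- **Measurement spread:** Separate camera estimates of the hook and gauge differed by 2–4 mm. I settled this by measuring the eye against the hook tip in the wrist view.

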